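Load the griddle igniter's battery and test the button

TASK

Put the fresh blue cell from the white tray into the battery bay of the grey igniter box: press its flat end back against the coil spring, roll the nub end down past the orange retaining lip and let the spring hold it fully home under the lip, lying level on the rails. Then press the red ignition button right down and let go of it. Leave the spent grey cell, the blue bowl and the bay's loose cover plate where they are.

Things in the scene. Friction and masses are not known exactly. Their poses are not given: they have to be found in the camera images.
- cell_center (a point): Centre of the fresh cell: a blue cylinder, diameter 33 mm, 61 mm long over all, 140 g, brass-coloured band by its nub end, lying on the white tray, centre 29.5 mm above the counter. Its x axis runs along the cell to the nub; only this axis matters (it may have rolled). The flat end is 30.5 mm behind the centre, the body's front face 28 mm ahead; the 10 mm wide nub stands out 2.5 mm more.
- bay_seat (a point): Battery bay on the igniter box: where the cell's centre lies when fully home, 71.5 mm above the counter. x axis: level, from the spring to the lip (the nub belongs at the lip); z up. Two rails along x carry the cell, 26 mm wide over all, open at both sides for fingers. In from above, the cell fits only tilted, nub end up by 20 to 30 degrees, flat end low against the spring plate.
- spring (a joint): How far the spring plate is pushed back (towards -x of the bay), m: 0 free, 0.016 at its stop, 0.004 with the cell fully home. Stiffness 500 N/m, no preload; a cell held loosely pivots between the fingers when pressed against it, so grip firmly. To pass the lip, the level cell must push it back at least 0.0085.
- ign_top (a point): Centre of the top face of the red round ignition button (diameter 28 mm, in a low black housing) on the igniter box, 87 mm ahead of bay_seat along the bay's x axis. It is pressed straight down.
- ign (a joint): Travel of the ignition button, m: 0 up, 0.006 fully down; a spring brings it back up, fully down takes 5 N.
- old_cell_center (a point): Centre of the spent cell: grey with a black band, diameter 33 mm, 61 mm tall, standing on its flat end on the counter. To be left alone.
- bowl: Small blue bowl, diameter 90 mm, 40 mm high, origin at the centre of its underside. To be left alone.
- cover: Loose orange cover plate of the battery bay, 105 x 60 x 8 mm, lying on the counter, origin at the centre of its underside. To be left alone.
- cell_nub (a point): Tip of the fresh cell's steel nub, on its axis, 30.5 mm ahead of cell_center.
- cell: The fresh cell itself (see cell_center); origin 16.5 mm off its axis, so use cell_center.
- tray: Fixed white tray that the cell lies on, origin at the centre of its underside: base 90 x 56 x 6 mm and two rails along its x axis, 26 mm wide over all, so fingers can pass down both sides of the cell to about 8 mm above the counter.
- box: Fixed grey igniter box, 170 (x) x 90 x 45 mm high, origin at the centre of its underside, 25 mm ahead of bay_seat along the bay's x axis; same axes as the bay.
- lip (a point): Middle of the lower inner edge of the orange retaining lip, 23.5 mm ahead of bay_seat and 18.5 mm above it (a seated cell's top is 16.5 mm above it). The lip is 24 mm wide, 3 mm thick and overhangs by 7 mm, back from the inner face of the end wall (30.5 mm ahead of bay_seat), against which the nub rests.
- spring_axis (a point): Centre of the face of the spring's round steel plate (diameter 14 mm) when free: 26.5 mm behind bay_seat, same height; a fixed point. The coil runs back into a black housing, 36 mm wide, whose face is 17 mm behind this point and whose top is 9.5 mm above it.

How it is judged:
By the outcome, as a careful person would: the job done as asked, in the order asked, and still so for the second after the job is handed in, with the robot touching nothing.
It also fails if it takes over 51 s, if anything falls off the work surface, if the arm or the gripper's body presses on something with over 40 N, if the wrist force passes 120 N, or if a joint passes its speed limit or range.

ROBOT

A 6-joint arm with a two-finger parallel gripper is mounted at the origin on the work surface. World frame = base frame: x ahead of the robot, y to its left, z up, the work surface at z = 0. Lengths are in m, angles in rad, forces in N, time in s.
With the tool pointing down it reaches from about 0.3 to 0.825 m from the base axis. Payload 5.4 kg.
Tool frame: the origin (TCP) lies at the very end of the fingers, on their centre line; the grasp point (between the pads) lies manip.grasp_offset behind it (manip.grasp_offset is the distance from the TCP to the grasp point, in m); x points along the fingers, y is the direction in which the jaws open and shut, and the axes are right-handed (so a half turn about x gives the same grasp; the last joint's range is limited). The gripper opens to 92 mm and grips with 3 to 60 N. Pads are 20 mm wide; open, the fingers measure 128 mm over their backs; the gripper's body (75 mm by 189 mm) begins 69 mm behind the grasp point.
Start: joints at [-1.438, 0.158, 1.597, -0, 1.386, -0.21], TCP at [0.193, -0.542, 0.215] pointing down, gripper open.
Joint ranges: [-2.91, 2.91], [-0.94, 2.29], [0.18, 2.7], [-1.29, 4.43], [0.17, 2.64], [-3, 3]. Speed limits (rad/s): [2.57, 2.57, 3.14, 3.14, 3.14, 3.14].

INTERFACE

Orientations are given as a unit quaternion [w, x, y, z].
In Python, from rig import manip, imaging gives the robot as it stands. The module is installed in compiled form; this text tells all that it offers.
- The arm moves only by the tool jog_arm, never from a script. Its argument "deltas" is a list that holds one entry, the list of rows, each a list of 7 numbers: the turn, a rotation vector about the world's x, y, z in degrees, then the shift along the world's x, y, z in cm, then the closure in counts, from 0 (fully open) to 255 (shut). In form: [[[ax, ay, az, tx, ty, tz, claw], ...]]. A call has 1 to 20 rows; each row shifts and turns the pose as measured when the row begins; what a row does not reach is not made up. A row lasts 1/10 s, in which the tool goes at most 50 mm and 8.59 degrees, less where a joint would pass 70% of its speed; a pose out of reach is approached as far as the arm can. A call is refused whole if a number of a shift passes 5 or a number of a turn 8.59, either way. A call with a gripper value outside its range is refused whole. The fingers move at their own pace and stop on an object; "newtons" is the grip in N (left out, the last holds). Time passes only in rows, so rows that do not move let the fingers close. It gives the time, the measured TCP pose, the force and the opening at its end, in the units of the state.
- manip.get_state(): the state, without advancing time (a new reading comes with each control period).
- imaging.get_image(name): name is "scene" or "top" or "wrist"; returns the picture (400x640x3 uint8, blue, green, red); there is no depth.
- imaging.camera_info(name): a dict with "camera_matrix" (3x3 intrinsics, pixels), "origin" and "attitude" of the camera in the world; the wrist camera has in their place "tool_from_camera" (4x4, takes a point from camera to tool coordinates, whose origin is the TCP and whose axes are the tool frame's). Camera axes: x right, y down, z forward; pixel columns grow to the right and rows downward; lengths in m; the calibration is good to about 2 mm. A picture is of the moment at which its call begins: read the wrist's pose just before it. camera_info takes no time and is no camera call.
- manip.close_job(): hands the job in, once; it reports no verdict.
The state is a dict: "t": time; "joint_pos": joint angles; "qvel": joint speeds; "effort": joint torques, N m; "eef_pos": TCP position; "tcp_rot": TCP orientation; "force": force on the tool from outside, world axes, zero at the start; "moment": the same for the moment, N m; "gripper_width": opening from 0.0 (shut) to 1.0 (fully open).
Only numpy, scipy, OpenCV 4.12 (cv2) and the standard library are available. Lean on these libraries where they do the work, as an engineer would, in place of code of your own. Each camera call takes 0.05 s, during which the arm holds its last target.

## Working session

There is one attempt and no reset: what is moved stays moved. The work goes in short steps, Python scripts to look and compute and a tool call to move; the robot and the scene stay as the last step left them, time stands still between calls to the robot, and variables do not carry over. Pictures are saved under pics/ and viewed, and the job is handed in when it is done.

Besides the shell and the picture viewer there is one more tool, called after "Request:" as name([rows], argument=value, ...), one row to a line, values as JSON. jog_arm: Moves the arm, as the interface text tells. Its arguments: {"type":"object","properties":{"deltas":{"type":"array"},"newtons":{"type":"number"}},"required":["deltas"]}

```bash
mkdir -p pics
python3 - <<'E'
from rig import manip, imaging
import cv2, numpy as np
print(manip.get_state(), manip.grasp_offset)
for n in ("scene","top","wrist"):
    print(n, imaging.camera_info(n))
for n in ("scene","top"):
    cv2.imwrite(f"pics/{n}0.png", imaging.get_image(n))
E
```

```text
{'t': 0.0, 'joint_pos': array([-1.43810106e+00,  1.59027385e-01,  1.59821173e+00,  3.01782525e-06,
        1.38623338e+00, -2.10090983e-01]), 'qvel': array([-1.64102646e-03,  3.22461958e-04,  7.60250086e-06, -1.25901459e-03,
       -1.23321943e-03, -3.07310869e-03]), 'effort': array([ 4.93164935e-04, -3.85572946e+01, -3.22105658e+01,  7.02087069e-02,
        3.79465171e-02, -1.28692773e-04]), 'eef_pos': array([ 0.19316548, -0.5409149 ,  0.21364138]), 'tcp_rot': array([ 0.11993642,  0.69677282,  0.1212646 , -0.6967193 ]), 'force': array([ 0.97606389,  0.11625191, -0.25115319]), 'moment': array([ 0.00242793, -0.03495233,  0.00365838]), 'gripper_width': 0.9982849655193884} 0.0187
scene {'camera_matrix': array([[513.34773351,   0.        , 310.56732198],
       [  0.        , 513.34773351, 198.68518687],
       [  0.        ,   0.        ,   1.        ]]), 'origin': array([1.29612817, 0.37560025, 1.02214636]), 'attitude': array([-0.18873167,  0.51226954,  0.7866371 , -0.28837883])}
top {'camera_matrix': array([[450.63454641,   0.        , 316.79310988],
       [  0.        , 450.63454641, 204.80124402],
       [  0.        ,   0.        ,   1.        ]]), 'origin': array([0.41347301, 0.08842   , 1.05330925]), 'attitude': array([ 0.04703687, -0.70044806,  0.70973494, -0.05862044])}
wrist {'camera_matrix': array([[321.1028829 ,   0.        , 320.33208535],
       [  0.        , 321.1028829 , 195.80740787],
       [  0.        ,   0.        ,   1.        ]]), 'tool_from_camera': array([[-9.23796713e-04, -2.80885627e-01,  9.59740804e-01,
        -1.69970164e-01],
       [ 9.99999544e-01, -2.59140477e-05,  9.54963469e-04,
        -1.12314724e-03],
       [-2.43364744e-04,  9.59741248e-01,  2.80885523e-01,
        -7.90014801e-02],
       [ 0.00000000e+00,  0.00000000e+00,  0.00000000e+00,
         1.00000000e+00]])}
```

View pics/scene0.png

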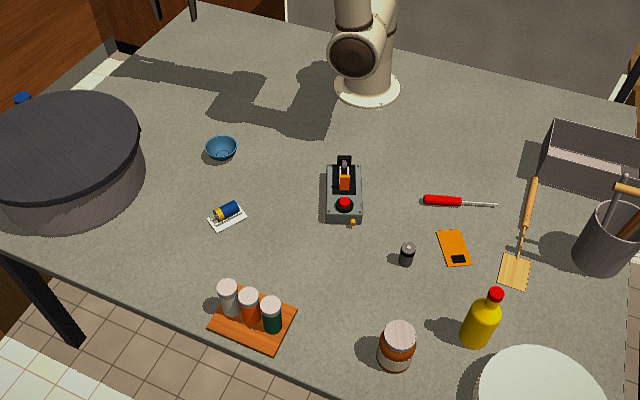

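View pics/top0.png

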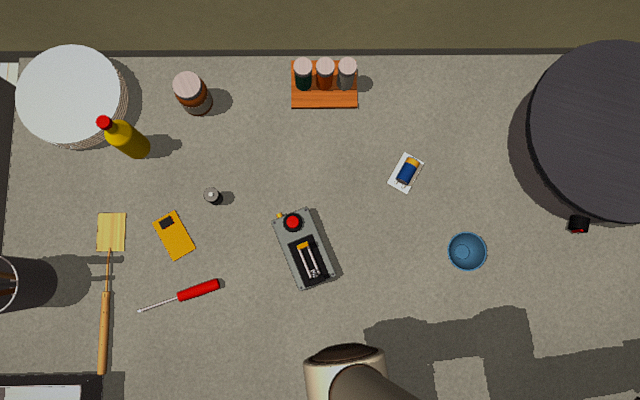

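The top view shows the cell on the tray at about (406,172), with its brass band towards the upper right. The box is at about (305,248), with its button at (292,222). I'll zoom in on these.

```bash
cat > h.py <<'E'
import numpy as np, cv2
from rig import manip, imaging
from scipy.spatial.transform import Rotation as R
def Rq(q): return R.from_quat([q[1],q[2],q[3],q[0]])
def cam(name, st=None):
    i=imaging.camera_info(name); K=i["camera_matrix"]
    if name!="wrist": return K, Rq(i["attitude"]).as_matrix(), np.array(i["origin"])
    T=np.array(i["tool_from_camera"]); Rt=Rq(st["tcp_rot"]).as_matrix()
    return K, Rt@T[:3,:3], st["eef_pos"]+Rt@T[:3,3]
def proj(c,P):
    K,Rm,o=c; p=(np.atleast_2d(P)-o)@Rm; q=p@K.T; return q[:,:2]/q[:,2:]
def ray(c,uv,z):
    K,Rm,o=c; d=Rm@np.linalg.solve(K,[uv[0],uv[1],1]); return o+d*(z-o[2])/d[2]
def zoom(img,u0,v0,u1,v1,s,fn):
    cv2.imwrite(fn,cv2.resize(img[v0:v1,u0:u1],None,fx=s,fy=s,interpolation=cv2.INTER_CUBIC))
E
python3 - <<'E'
from h import *
t=cv2.imread('pics/top0.png'); s=cv2.imread('pics/scene0.png')
a=cv2.resize(t[195:300,260:350],None,fx=5,fy=5,interpolation=cv2.INTER_CUBIC)
b=cv2.resize(t[145:200,380:430],None,fx=6,fy=6,interpolation=cv2.INTER_CUBIC)
o=np.zeros((525,750,3),np.uint8);o[:525,:450]=a;o[:330,450:750]=b
cv2.imwrite('pics/z0.png',o)
c=cam('top')
for n,uv,z in (('btn',(292,222),.06),('cell',(406,172),.03),('box',(306,248),.045),('old',(212,196),.06),('cover',(174,236),.008),('bowl',(467,251),.03)): print(n,ray(c,uv,z))
E
```

```text
btn [0.52519625 0.12648911 0.06      ]
cell [ 0.64234424 -0.13842643  0.03      ]
box [0.46818931 0.09622584 0.045     ]
old [0.5856873 0.3042242 0.06     ]
cover [0.50195092 0.4011173  0.008     ]
bowl [ 0.45726826 -0.26947589  0.03      ]
```

View pics/z0.png

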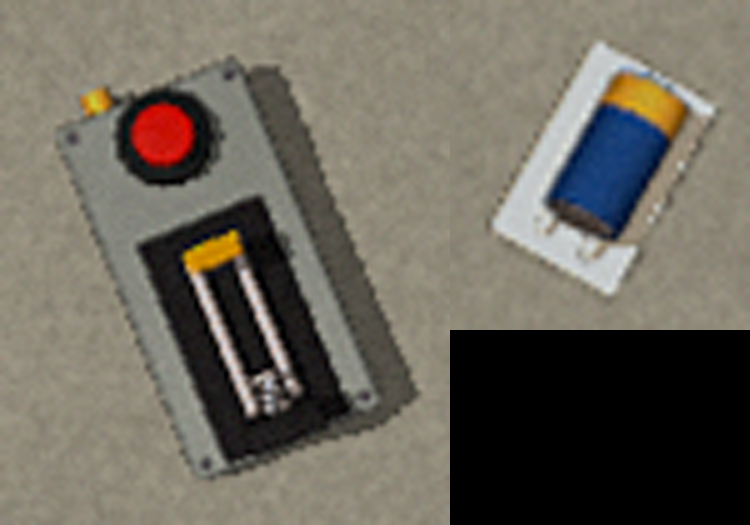

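Run:
```python
from h import *
from scipy.optimize import least_squares
c=cam('top')
# box: bay frame coordinates, ref bay_seat ; heights abs
def fit(pts,x0):
    L=np.array([p[0] for p in pts]);U=np.array([p[1] for p in pts])
    def f(p):
        cs,sn=np.cos(p[2]),np.sin(p[2])
        W=np.c_[p[0]+cs*L[:,0]-sn*L[:,1],p[1]+sn*L[:,0]+cs*L[:,1],L[:,2]]
        return (proj(c,W)-U).ravel()
    r=least_squares(f,x0); print(r.x[:2],np.degrees(r.x[2]),r.fun.reshape(-1,2).round(1).tolist()); return r.x
z=lambda u,v:(260+u/5-.4,195+v/5-.4)
fit([((110,45,.045),z(57,132)),((110,-45,.045),z(237,57)),((-60,-45,.045),z(383,400)),((-60,45,.045),z(198,478)),
],[.45,.09,.4]) if 0 else None
b=fit([((.110,.045,.045),z(57,132)),((.110,-.045,.045),z(237,57)),((-.060,-.045,.045),z(383,400)),((-.060,.045,.045),z(198,478))],[.45,.09,.4])
z=lambda u,v:(380+(u-450)/6-.4,145+v/6-.4)
t=fit([((.045,.028,.006),z(600,42)),((.045,-.028,.006),z(717,108)),((-.045,-.028,.006),z(612,296)),((-.045,.028,.006),z(493,226))],[.64,-.14,-.5])
print(ray(c,z(642,104),.046),ray(c,z(588,218),.046))
# cell ends: axis at .0295
```

```text
[0.44618996 0.0929696 ] 22.046479902293193 [[-0.8, -0.7], [0.2, -1.0], [0.6, 0.5], [0.0, 1.0]]
[ 0.64652326 -0.14262472] -31.32890061369409 [[-0.2, -0.7], [0.7, -0.1], [0.1, 0.5], [-0.6, 0.3]]
[ 0.6623047  -0.14884917  0.046     ] [ 0.61797859 -0.12616545  0.046     ]
```

Run:
```python
from h import *
s=manip.get_state(); M=Rq(s['tcp_rot']).as_matrix(); print(M.round(3))
y=M[:,1];z=M[:,2]
print('yaw tool y',np.degrees(np.arctan2(y[1],y[0])),'yaw tool z',np.degrees(np.arctan2(z[1],z[0])))
```

```text
[[-0.     0.336 -0.942]
 [ 0.002 -0.942 -0.336]
 [-1.    -0.002 -0.   ]]
yaw tool y -70.35869547184727 yaw tool z -160.358727565427
```

Request:
jog_arm([
  [[0,0,8.5,3,2.7,0,0],[0,0,8.5,3,2.7,0,0],[0,0,8.5,3,2.7,0,0],[0,0,8.5,3,2.7,0,0],[0,0,8.5,3,2.7,0,0],[0,0,8.5,3,2.7,0,0],[0,0,8.5,3,2.7,0,0],[0,0,8.5,3,2.7,0,0],[0,0,8.5,3,2.7,0,0],[0,0,8.5,3,2.7,0,0],[0,0,8.5,3,2.7,0,0],[0,0,8.5,3,2.7,0,0],[0,0,8.5,3,2.7,-1,0],[0,0,8.5,3,2.7,-2,0],[0,0,8.5,2,2,-3,0]],
], newtons=55)

```text
t: 1.6
eef_pos: [0.6455, -0.1251, 0.1506]
tcp_rot: [0.682, 0.189, 0.68, -0.193]
force: [0.6, -0.8, 0.3]
gripper_width: 0.998
```

```bash
cat >> h.py <<'E'
import json
def shot(fn):
    s=manip.get_state(); im=imaging.get_image('wrist'); cv2.imwrite(fn,im)
    json.dump({k:(v.tolist() if hasattr(v,'tolist') else v) for k,v in s.items()},open(fn[:-3]+'json','w'))
    return s,im
def load(fn):
    s=json.load(open(fn[:-3]+'json')); s['eef_pos']=np.array(s['eef_pos']); return s,cv2.imread(fn)
E
python3 - <<'E'
from h import *
s,im=shot('pics/w1.png'); M=Rq(s['tcp_rot']).as_matrix(); print(s['eef_pos'],M.round(3),np.degrees(np.arctan2(M[1,2],M[0,2])))
E
```

```text
[ 0.64548108 -0.12509637  0.15058374] [[ 0.001  0.52   0.854]
 [-0.007  0.854 -0.52 ]
 [-1.    -0.005  0.004]] -31.30705518796443
```

View pics/w1.png

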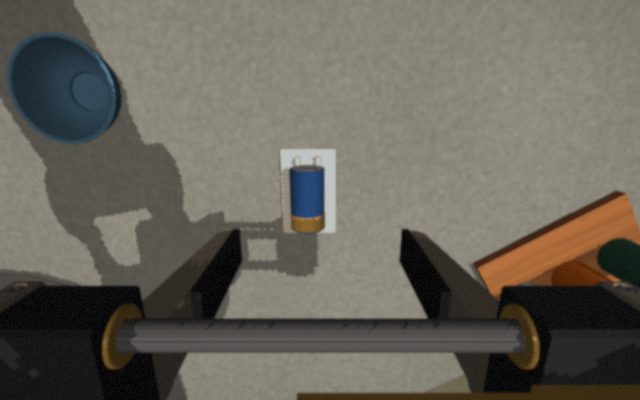

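Run:
```python
from h import *
s,im=load('pics/w1.png'); zoom(im,260,135,360,245,5.4,'pics/z1.png')
```

```text
(no output)
```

View pics/z1.png

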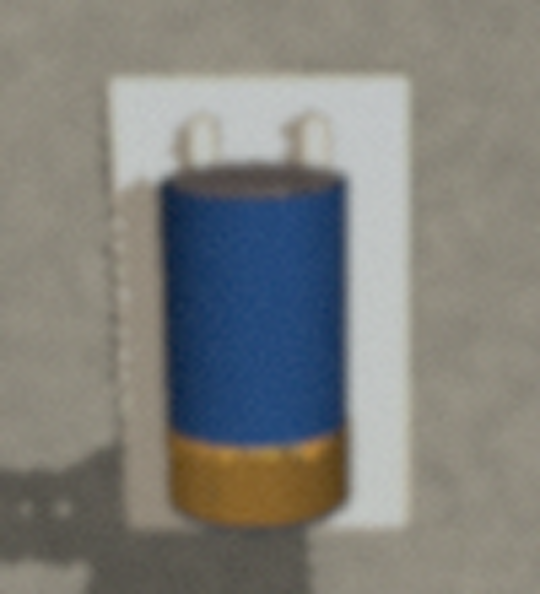

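Run:
```python
from h import *
from scipy.optimize import least_squares
s,im=load('pics/w1.png'); c=cam('wrist',s)
# segment
b=im.astype(int); hsv=cv2.cvtColor(im,cv2.COLOR_BGR2HSV)
m=((hsv[...,1]>110)&(hsv[...,2]>40)).astype(np.uint8); m[:150]=0;m[240:]=0;m[:,:275]=0;m[:,340:]=0
n,l,st,ce=cv2.connectedComponentsWithStats(m); print(st[1:])
f=4
def hull(p):
    a=np.linspace(0,2*np.pi,60); ax=np.array([np.cos(p[2]),np.sin(p[2]),0]); n=np.array([-ax[1],ax[0],0]); C=np.array([p[0],p[1],.0295])
    P=np.vstack([C+L*ax+.0165*(np.cos(a)[:,None]*n+np.sin(a)[:,None]*np.array([0,0,1])) for L in (-.0305,.028)])
    return cv2.convexHull(proj(c,P).astype(np.float32))[:,0]
def feats(h):
    # extents by row band
    out=[h[:,1].min(),h[:,1].max()]
    for v in (180,190,200,210,220):
        xs=[]
        for i in range(len(h)):
            a,b2=h[i],h[(i+1)%len(h)]
            if (a[1]-v)*(b2[1]-v)<0: xs.append(a[0]+(v-a[1])/(b2[1]-a[1])*(b2[0]-a[0]))
        out+= [min(xs),max(xs)]
    return np.array(out)
z=lambda u,v:(260+u/5.4-.4,135+v/5.4-.4)
def edge(uz): return uz/5.4-.4+260
meas=[135+163/5.4-.4,135+524/5.4-.4]
g=cv2.GaussianBlur(hsv[...,1].astype(float),(0,0),.7)
for v in (180,190,200,210,220):
    row=g[v-1:v+2].mean(0); thr=100
    on=np.where(row[275:345]>thr)[0]+275
    L=on[0]-(row[on[0]]-thr)/(row[on[0]]-row[on[0]-1]); Rr=on[-1]+(row[on[-1]]-thr)/(row[on[-1]]-row[on[-1]+1])
    meas+=[L,Rr]
meas=np.array(meas); print(meas.round(1))
r=least_squares(lambda p:feats(hull(p))-meas,[.64,-.14,np.radians(-30)],x_scale=[.01,.01,.1],diff_step=1e-4)
print(r.x,np.degrees(r.x[2]),r.fun.round(2))
M=Rq(s['tcp_rot']).as_matrix()
print('in tool', M.T@(np.array([r.x[0],r.x[1],.0295])-s['eef_pos']))
t=cam('top'); print(proj(t,[[*r.x[:2],.0295],[r.x[0]+.028*np.cos(r.x[2]),r.x[1]+.028*np.sin(r.x[2]),.0295],[r.x[0]-.0305*np.cos(r.x[2]),r.x[1]-.0305*np.sin(r.x[2]),.0295]]))
```

```text
[[ 291  170   32   47 1402]
 [ 291  216   33   16  409]]
[164.8 231.6 290.6 322.8 290.8 322.7 291.2 322.7 291.5 322.7 291.  323.1]
[ 0.64558474 -0.14049083 -0.54893721] -31.45178517539794 [-1.23  1.24 -1.6   1.71 -1.62  1.68 -1.73  1.64 -1.81  1.62 -0.97  1.12]
in tool [ 0.1211827  -0.01245223  0.00761368]
[[406.77599221 170.67897234]
 [412.54641289 160.6360159 ]
 [400.442557   181.70181062]]
```

Request:
jog_arm([
  [[0.4,0,0,0,-1.54,-2,0],[0,0,0,0,0,-3,0],[0,0,0,0,0,-3,0],[0,0,0,0,0,-1.5,0],[0,0,0,0,0,0,0]],
])

```text
t: 2.15
eef_pos: [0.6417, -0.1322, 0.0393]
tcp_rot: [0.676, 0.188, 0.688, -0.184]
force: [-0.3, 0.7, -0.1]
gripper_width: 1.002
```

Run:
```python
from h import *
s,im=shot('pics/w2.png'); M=Rq(s['tcp_rot']).as_matrix(); print(s['eef_pos'],M.round(3),np.degrees(np.arctan2(M[1,2],M[0,2])),s['force'])
print(M.T@(np.array([.6456,-.1405,.0295])-s['eef_pos']))
```

```text
[ 0.64172631 -0.13223827  0.03932612] [[-0.016  0.508  0.861]
 [ 0.01   0.861 -0.508]
 [-1.     0.    -0.018]] -30.51657124886052 [-0.26585532  0.70603701 -0.13169134]
[ 0.00968359 -0.00515477  0.00771172]
```

View pics/w2.png

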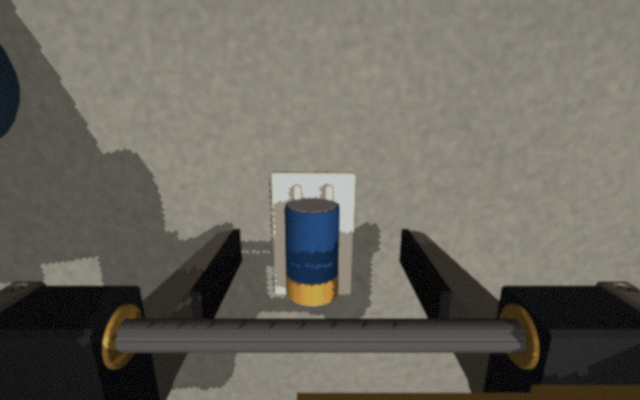

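Request:
jog_arm([
  [[-0.6,-0.9,-0.9,0.4,-0.83,0,0],[0,0,0,0,0,0,0],[0,0,0,0,0,0,0]],
])

```text
t: 2.5
eef_pos: [0.6495, -0.1429, 0.0453]
tcp_rot: [0.684, 0.191, 0.677, -0.193]
force: [0.0, 0.6, -0.5]
gripper_width: 1.002
```

```bash
cat >> h.py <<'E'
def rep(P=None,yaw=None,tilt=0):
    """pose report; needed rotvec (deg) to reach tool z along yaw, tilted nose-up by tilt deg; shift (cm) for grasp point to P"""
    s=manip.get_state(); M=Rq(s['tcp_rot']).as_matrix(); g=s['eef_pos']-manip.grasp_offset*M[:,0]
    print('t',round(s['t'],2),'tcp',s['eef_pos'].round(4),'grasp',g.round(4),'yawz',np.degrees(np.arctan2(M[1,2],M[0,2])).round(2),'tilt',np.degrees(np.arcsin(M[2,2])).round(2),'F',s['force'].round(1),'M',s['moment'].round(2),'w',round(s['gripper_width'],3))
    if yaw is not None:
        a=np.radians(yaw);th=np.radians(tilt)
        z=np.array([np.cos(a)*np.cos(th),np.sin(a)*np.cos(th),np.sin(th)]); x=np.array([np.cos(a)*np.sin(th),np.sin(a)*np.sin(th),-np.cos(th)])
        T=np.c_[x,np.cross(z,x),z]
        print('rot',np.degrees(R.from_matrix(T@M.T).as_rotvec()).round(2))
        if P is not None: print('tcp shift cm (after rot)',((P+manip.grasp_offset*x-s['eef_pos'])*100).round(2))
    return s
E
python3 - <<'E'
from h import *
rep(np.array([.6456,-.1405,.0295]),-31.45)
E
```

```text
t 2.5 tcp [ 0.6495 -0.1429  0.0453] grasp [ 0.6493 -0.1428  0.064 ] yawz -31.51 tilt 0.62 F [ 0.   0.6 -0.5] M [-0.   -0.1  -0.01] w 1.002
rot [0.29 0.55 0.06]
tcp shift cm (after rot) [-0.39  0.24 -3.45]
```

Request:
jog_arm([
  [[0.3,0.5,0,-0.3,0.2,-0.5,0],[0,0,0,0,0,-0.5,0],[0,0,0,0,0,-0.5,0],[0,0,0,0,0,0,0]],
])

```text
t: 2.9
eef_pos: [0.6477, -0.1413, 0.0316]
tcp_rot: [0.682, 0.192, 0.679, -0.192]
force: [-0.5, 0.3, 0.2]
gripper_width: 1.002
```

Run:
```python
from h import *
rep(np.array([.6456,-.1405,.0295]),-31.45)
```

```text
t 2.9 tcp [ 0.6477 -0.1413  0.0316] grasp [ 0.6476 -0.1413  0.0503] yawz -31.52 tilt 0.21 F [-0.5  0.3  0.2] M [ 0.02 -0.09  0.05] w 1.002
rot [0.05 0.22 0.07]
tcp shift cm (after rot) [-0.21  0.08 -2.08]
```

Request:
jog_arm([
  [[0,0.2,0,-0.2,0.1,-0.5,0],[0,0,0,0,0,-0.5,0],[0,0,0,0,0,-0.5,0],[0,0,0,0,0,-0.4,0],[0,0,0,0,0,0,0],[0,0,0,0,0,0,0]],
])

```text
t: 3.5
eef_pos: [0.6448, -0.1398, 0.0098]
tcp_rot: [0.68, 0.192, 0.681, -0.192]
force: [0.6, 0.0, -0.0]
gripper_width: 1.0
```

Run:
```python
from h import *
rep(np.array([.6456,-.1405,.0295]),-31.45)
```

```text
t 3.5 tcp [ 0.6448 -0.1398  0.0098] grasp [ 0.6448 -0.1398  0.0285] yawz -31.51 tilt -0.08 F [ 0.6  0.  -0. ] M [-0.02 -0.22  0.02] w 1.0
rot [ 0.   -0.1   0.06]
tcp shift cm (after rot) [ 0.08 -0.07  0.1 ]
```

Aligned to within 1 mm, so I'll close the gripper.

Request:
jog_arm([
  [[0,0,0,0.1,-0.1,0.1,255],[0,0,0,0,0,0,255],[0,0,0,0,0,0,255],[0,0,0,0,0,0,255],[0,0,0,0,0,0,255],[0,0,0,0,0,0,255],[0,0,0,0,0,0,255],[0,0,0,0,0,0,255]],
], newtons=55)

```text
t: 4.3
eef_pos: [0.6467, -0.1412, 0.012]
tcp_rot: [0.681, 0.192, 0.68, -0.192]
force: [0.3, -0.5, -0.3]
gripper_width: 0.346
```

Run:
```python
from h import *
rep(np.array([.6456,-.1405,.0295]),-31.45)
```

```text
t 4.3 tcp [ 0.6467 -0.1412  0.012 ] grasp [ 0.6467 -0.1412  0.0307] yawz -31.51 tilt 0.03 F [ 0.3 -0.5 -0.3] M [-0.05 -0.13  0.  ] w 0.346
rot [0.05 0.01 0.06]
tcp shift cm (after rot) [-0.11  0.07 -0.12]
```

Request:
jog_arm([
  [[0,0,0,0,0,2,255],[0,0,0,0,0,4,255],[0,0,0,0,0,4,255],[0,0,6,-1.5,2.5,4,255],[0,0,8,-2.3,3.5,3,255],[0,0,8,-2.3,3.5,1,255],[0,0,8,-2.3,3.5,1,255],[0,0,8,-2.3,3.5,0,255],[0,0,8,-2.3,3.5,0,255],[0,0,6,-2,3,0,255],[0,0,2,-1,1.5,0,255],[0,0,0,0,0,0,255],[0,0,0,0,0,0,255]],
])

```text
t: 5.6
eef_pos: [0.4751, 0.1122, 0.2047]
tcp_rot: [0.69, -0.153, 0.692, 0.149]
force: [0.1, -0.3, -0.6]
gripper_width: 0.344
```

Run:
```python
from h import *
rep(np.array([.492,.112,.2187]),22)
shot('pics/w3.png')
```

```text
t 5.6 tcp [0.4751 0.1122 0.2047] grasp [0.4751 0.1123 0.2234] yawz 24.6 tilt -0.17 F [ 0.1 -0.3 -0.6] M [ 0.1  -0.11 -0.01] w 0.344
rot [ 0.32 -0.04 -2.6 ]
tcp shift cm (after rot) [ 1.69 -0.02 -0.47]
```

View pics/w3.png

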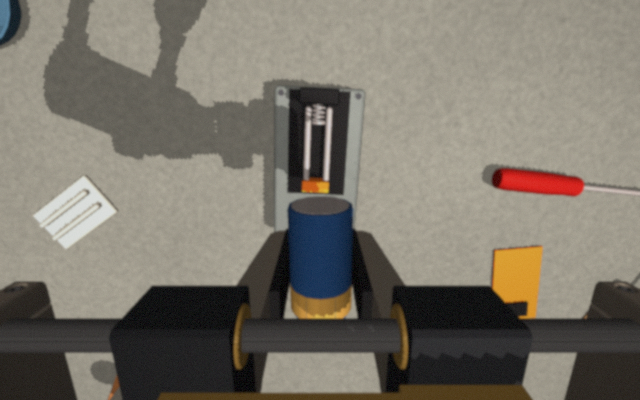

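Run:
```python
from h import *
s,im=load('pics/w3.png'); zoom(im,260,75,380,205,4.6,'pics/z3.png')
```

```text
(no output)
```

View pics/z3.png

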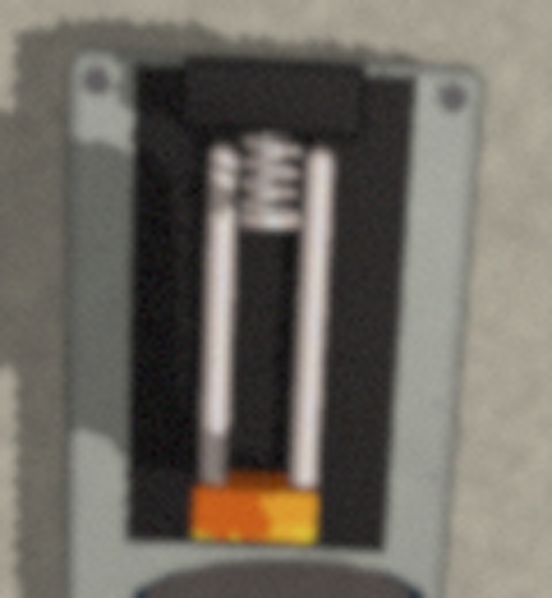

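```bash
cat > fitbox.py <<'E'
from h import *
from scipy.optimize import least_squares
def fitbox(c,pts,x0,dz=False):
    L=np.array([p[0] for p in pts])/1000;U=np.array([p[1] for p in pts])
    def f(p):
        cs,sn=np.cos(p[2]),np.sin(p[2])
        W=np.c_[p[0]+cs*L[:,0]-sn*L[:,1],p[1]+sn*L[:,0]+cs*L[:,1],L[:,2]+(p[3] if dz else 0)]
        return (proj(c,W)-U).ravel()
    r=least_squares(f,x0+([0] if dz else []),x_scale=[.01,.01,.1]+([.01] if dz else [])); print(r.x.round(4),np.degrees(r.x[2]).round(2),r.fun.reshape(-1,2).round(1).tolist()); return r.x
E
python3 - <<'E'
from fitbox import *
s,im=load('pics/w3.png'); c=cam('wrist',s)
z=lambda u,v:(260+(u+.5)/4.6-.5,75+(v+.5)/4.6-.5)
pts=[((23.5,-12,93),z(191,487)),((23.5,12,93),z(321,490)),((-43.5,-18,81),z(183,132)),((-43.5,18,81),z(363,137)),((-60,-45,45),z(75,52)),((-60,45,45),z(482,72)),((-26.5,0,78.5),z(272,229))]
for d in (0,1): x=fitbox(c,pts,[.446,.093,.38],d)
x=fitbox(c,pts[:4]+pts[6:],[.446,.093,.38])
M=Rq(s['tcp_rot']).as_matrix()
# check in top and scene
E
```

```text
[0.445  0.0952 0.3823] 21.91 [[1.1, 0.5], [-0.6, 1.2], [-0.8, 0.2], [0.9, 1.1], [-1.9, -1.4], [1.9, -1.2], [-0.5, -0.3]]
[ 0.4454  0.0953  0.3823 -0.007 ] 21.9 [[1.4, -0.8], [-0.9, -0.2], [-0.3, 0.7], [0.4, 1.5], [-1.0, -0.6], [0.9, -0.4], [-0.5, -0.4]]
[0.4446 0.095  0.383 ] 21.95 [[1.1, 0.1], [-0.6, 0.7], [-0.8, -0.4], [0.9, 0.5], [-0.6, -0.9]]
```

Run:
```python
from h import *
s,im=load('pics/w3.png'); c=cam('wrist',s)
M=Rq(s['tcp_rot']).as_matrix(); e=s['eef_pos']
zoom(im,270,180,370,330,4,'pics/z3b.png')
def P(x,y,z): return e+M@np.array([x,y,z])
a=np.linspace(0,2*np.pi,72)
cx,cz=-.0175,-.0013
for L in (-.0305,.028):
    q=proj(c,np.array([P(cx+.0165*np.cos(t),.0165*np.sin(t),cz+L) for t in a]))
    print(L,'u',q[:,0].min().round(1),q[:,0].max().round(1),'v',q[:,1].min().round(1),q[:,1].max().round(1))
# sensitivity
q=proj(c,np.array([P(cx-.0165,0,cz-.0305),P(cx-.0165,0,cz-.0295),P(cx-.0155,0,cz-.0305)]));print(q)
```

```text
-0.0305 u 284.9 351.6 v 192.8 212.6
0.028 u 288.2 348.7 v 287.1 323.6
[[318.03704725 212.62616825]
 [318.04093382 214.73447683]
 [318.05410419 211.89637141]]
```

View pics/z3b.png

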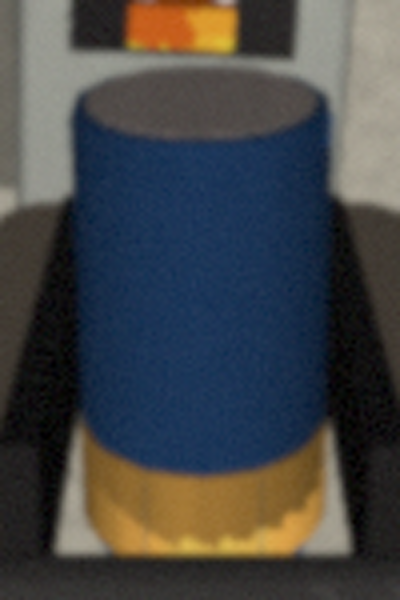

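```bash
cat >> h.py <<'E'
SEAT=np.array([.4455,.0942,.0715]); YAW=21.9
DX,DZ=.0012,-.0005
def bay(cx,cz,tilt,cy=0):
    a=np.radians(YAW);th=np.radians(tilt)
    ex=np.array([np.cos(a),np.sin(a),0]);ey=np.array([-np.sin(a),np.cos(a),0]);ez=np.array([0,0,1.])
    z=ex*np.cos(th)+ez*np.sin(th); x=ex*np.sin(th)-ez*np.cos(th)
    P=SEAT+(cx*ex+cz*ez+cy*ey)/1000-DX*x-DZ*z
    s=rep(P,YAW,tilt)
    M=Rq(s['tcp_rot']).as_matrix(); g=s['eef_pos']-manip.grasp_offset*M[:,0]+DX*M[:,0]+DZ*M[:,2]-SEAT
    F=s['force']
    print('now cell bay mm',(np.array([g@ex,g@ey,g@ez])*1000).round(1),'F bay',np.array([F@ex,F@ey,F[2]]).round(1))
E
python3 -c "
from h import *
bay(-3,50,25)"
```

```text
t 5.65 tcp [0.4752 0.112  0.2047] grasp [0.4752 0.1121 0.2234] yawz 24.57 tilt -0.18 F [ 0.8  0.8 -1.8] M [ 0.11 -0.14 -0.  ] w 0.35
rot [ 10.17 -23.04  -2.57]
tcp shift cm (after rot) [-2.52 -1.59 -9.88]
now cell bay mm [ 33.7   5.5 150.7] F bay [ 1.1  0.4 -1.8]
```

Request:
jog_arm([
  [[1.7,-3.84,-0.43,-0.42,-0.27,-1,255],[1.7,-3.84,-0.43,-0.42,-0.27,-1,255],[1.7,-3.84,-0.43,-0.42,-0.27,-1,255],[1.7,-3.84,-0.43,-0.42,-0.27,-1,255],[1.7,-3.84,-0.43,-0.42,-0.27,-1,255],[1.7,-3.84,-0.43,-0.42,-0.27,-1,255],[0,0,0,0,0,0,255],[0,0,0,0,0,0,255]],
])

```text
t: 6.45
eef_pos: [0.4543, 0.0864, 0.1425]
tcp_rot: [0.833, -0.096, 0.523, 0.152]
force: [1.0, 0.6, -0.6]
gripper_width: 0.349
```

```bash
python3 -c "
from h import *
bay(-3,50,25)"
```

```text
t 6.45 tcp [0.4543 0.0864 0.1425] grasp [0.4467 0.0836 0.1594] yawz 20.72 tilt 25.78 F [ 1.   0.6 -0.6] M [-0.06  0.13 -0.06] w 0.349
rot [-0.27  0.73  1.19]
tcp shift cm (after rot) [-0.43  0.96 -3.67]
now cell bay mm [ -2.8 -10.3  86.6] F bay [ 1.1  0.2 -0.6]
```

Request:
jog_arm([
  [[-0.27,0.7,1.1,-0.4,0.9,-0.6,255],[0,0,0,0,0,-0.7,255],[0,0,0,0,0,-0.7,255],[0,0,0,0,0,-0.6,255],[0,0,0,0,0,-0.4,255],[0,0,0,0,0,0,255],[0,0,0,0,0,0,255]],
])

```text
t: 7.15
eef_pos: [0.4542, 0.0961, 0.1136]
tcp_rot: [0.828, -0.104, 0.527, 0.16]
force: [-0.3, 0.6, -2.0]
gripper_width: 0.348
```

```bash
python3 -c "
from h import *
bay(-3,50,25)
shot('pics/w4.png'); cv2.imwrite('pics/s4.png',imaging.get_image('scene'))
s,im=load('pics/w4.png')
"
```

```text
t 7.15 tcp [0.4542 0.0961 0.1136] grasp [0.4468 0.0932 0.1306] yawz 22.11 tilt 24.98 F [-0.3  0.6 -2. ] M [-0.04  0.13 -0.01] w 0.348
rot [ 0.16  0.04 -0.13]
tcp shift cm (after rot) [-0.42 -0.01 -0.78]
now cell bay mm [ 0.9 -1.4 57.8] F bay [-0.   0.7 -2. ]
```

View pics/w4.png

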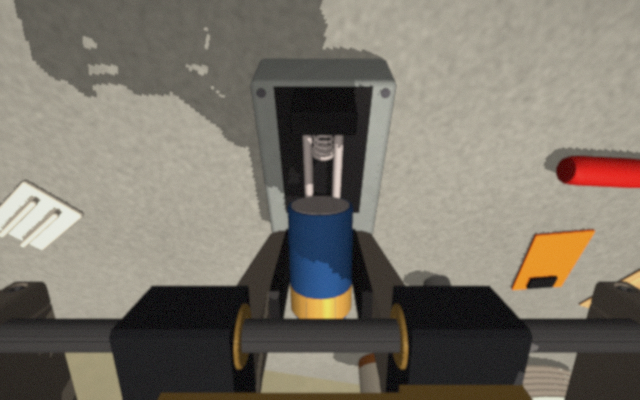

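```bash
python3 -c "
from h import *
s,im=load('pics/w4.png'); zoom(im,240,50,405,220,3.5,'pics/z4.png'); zoom(cv2.imread('pics/s4.png'),270,110,420,240,5,'pics/zs4.png')
"
```

```text
(no output)
```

View pics/z4.png

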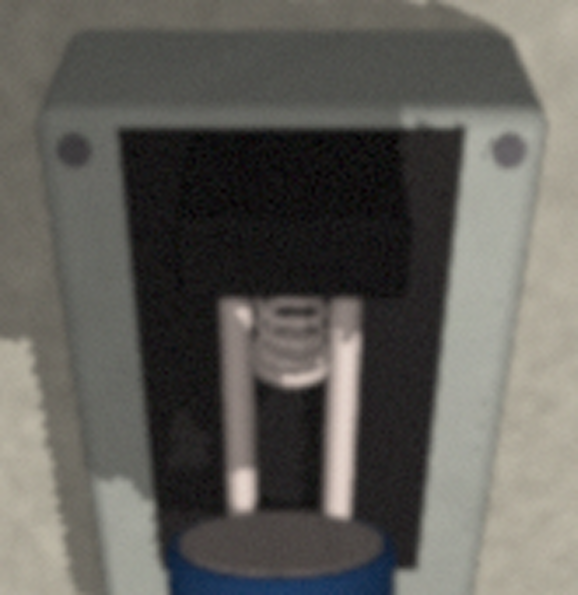

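View pics/zs4.png

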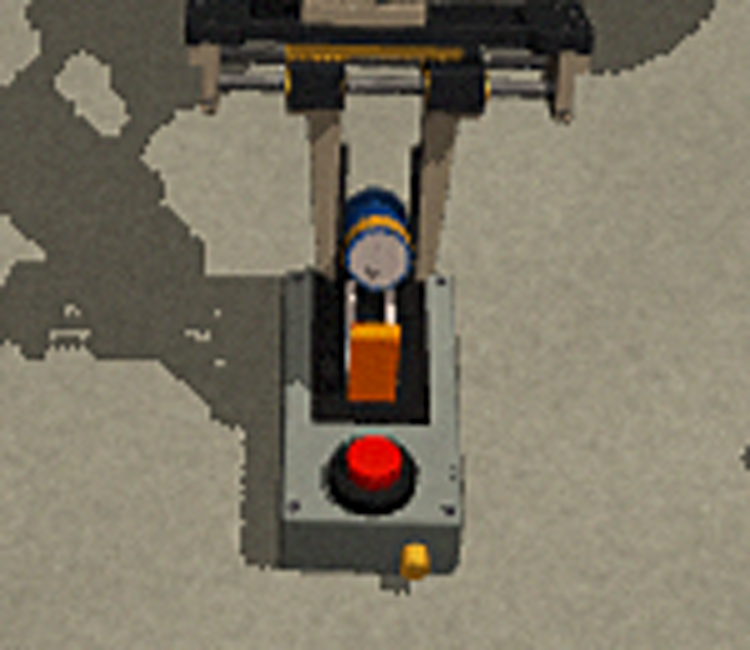

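Run:
```python
from fitbox import *
s,im=load('pics/w4.png'); c=cam('wrist',s)
z=lambda u,v:(240+(u+.5)/3.5-.5,50+(v+.5)/3.5-.5)
pts=[((-43.5,-18,81),z(180,218)),((-43.5,18,81),z(410,218)),((-60,-45,45),z(43,112)),((-60,45,45),z(545,112)),((-26.5,0,78.5),z(292,387))]
x=fitbox(c,pts,[.446,.093,.38]); x=fitbox(c,pts,[.446,.093,.38],1)
M=Rq(s['tcp_rot']).as_matrix(); e=s['eef_pos']; a=np.linspace(0,2*np.pi,72)
for cx,cz in ((-.0175,-.0005),(-.0175,-.0015)):
    q=proj(c,np.array([e+M@np.array([cx+.0165*np.cos(t),.0165*np.sin(t),cz-.0305]) for t in a]))
    print(q.min(0),q.max(0))
```

```text
[0.4395 0.0931 0.385 ] 22.06 [[-1.1, 15.2], [0.6, 15.3], [-5.2, -10.3], [5.3, -10.2], [0.4, -8.7]]
[ 0.4473  0.0965  0.3855 -0.0181] 22.09 [[2.3, 12.9], [-2.8, 12.9], [1.9, -7.3], [-1.9, -7.2], [0.4, -13.3]]
[284.9015738  194.31360268] [351.49565153 214.47370023]
[284.84024469 192.55369468] [351.55187672 212.36513723]
```

Run:
```python
from fitbox import *
s,im=load('pics/w4.png'); c=cam('wrist',s)
z=lambda u,v:(240+(u+.5)/3.5-.5,50+(v+.5)/3.5-.5)
pts=[((-43.5,-18,81),z(180,296)),((-43.5,18,81),z(410,296)),((-60,-45,45),z(43,112)),((-60,45,45),z(545,112)),((-26.5,0,78.5),z(292,387))]
x=fitbox(c,pts,[.446,.093,.38]); x=fitbox(c,pts,[.446,.093,.38],1)
x=fitbox(c,pts[:2]+pts[4:],[.446,.093,.38])
t=cam('scene')
# scene checks: seat hypothesis -> lip top corners, box front corners
for S in ([.4455,.0942],[.4450,.0960]):
    cs,sn=np.cos(np.radians(21.9)),np.sin(np.radians(21.9))
    for L in ((23.5,12,93),(23.5,-12,93),(110,45,45),(110,-45,45)):
        L=np.array(L)/1000
        q=proj(t,[[S[0]+cs*L[0]-sn*L[1],S[1]+sn*L[0]+cs*L[1],L[2]]])[0]; print(((q-[270,110]+.5)*5-.5).round(0),end=' ')
    print()
```

```text
[0.4445 0.0952 0.3852] 22.07 [[-0.4, 1.9], [-0.1, 2.0], [-3.7, -1.0], [3.8, -0.9], [0.4, -0.8]]
[ 0.4475  0.0965  0.3854 -0.0066] 22.08 [[0.9, 1.0], [-1.4, 1.1], [-1.0, 0.1], [1.1, 0.2], [0.4, -2.6]]
[0.4439 0.0948 0.3812] 21.84 [[-0.4, 0.7], [0.1, 1.0], [0.4, -1.9]]
[399. 323.] [350. 322.] [464. 522.] [279. 517.] 
[403. 324.] [354. 322.] [467. 523.] [283. 518.]
```

```bash
sed -i 's/SEAT=np.array(.*\]); YAW=21.9/SEAT=np.array([.4450,.0943,.0715]); YAW=21.9/' h.py; python3 -c "
from h import *
bay(-3,32,25)"
```

```text
t 7.25 tcp [0.4542 0.0961 0.1139] grasp [0.4469 0.0932 0.1308] yawz 22.11 tilt 25.0 F [-0.9 -0.7 -1.6] M [-0.01  0.15 -0.02] w 0.346
rot [ 0.16  0.07 -0.13]
tcp shift cm (after rot) [-0.47  0.   -2.6 ]
now cell bay mm [ 1.4 -1.8 58. ] F bay [-1.1 -0.4 -1.6]
```

Request:
jog_arm([
  [[0.1,0,-0.1,-0.3,0,-0.4,255],[0,0,0,-0.15,0,-0.6,255],[0,0,0,0,0,-0.6,255],[0,0,0,0,0,-0.5,255],[0,0,0,0,0,-0.2,255],[0,0,0,0,0,0,255],[0,0,0,0,0,0,255]],
])

```text
t: 7.95
eef_pos: [0.4492, 0.0959, 0.0889]
tcp_rot: [0.828, -0.103, 0.527, 0.16]
force: [0.1, 0.1, -1.4]
gripper_width: 0.346
```

```bash
python3 -c "
from h import *
bay(-3,28.5,25)"
```

```text
t 7.95 tcp [0.4492 0.0959 0.0889] grasp [0.4418 0.0929 0.1059] yawz 21.93 tilt 25.06 F [ 0.1  0.1 -1.4] M [-0.06  0.14 -0.03] w 0.346
rot [0.06 0.09 0.01]
tcp shift cm (after rot) [ 0.03  0.02 -0.46]
now cell bay mm [-3.4 -0.1 33.1] F bay [ 0.1  0.1 -1.4]
```

Request:
jog_arm([
  [[0,0,0,0,0,-0.2,255],[0,0,0,0,0,-0.2,255],[0,0,0,0,0,0,255],[0,0,0,0,0,0,255]],
])

```text
t: 8.35
eef_pos: [0.4498, 0.0958, 0.0852]
tcp_rot: [0.829, -0.103, 0.527, 0.16]
force: [-0.5, -0.1, -1.1]
gripper_width: 0.349
```

```bash
python3 -c "
from h import *
bay(-10.5,28.5,25)
s,im=shot('pics/w5.png'); b=imaging.get_image('scene')
A=cv2.resize(im[80:310,230:420],None,fx=2.5,fy=2.5,interpolation=cv2.INTER_CUBIC)
B=cv2.resize(b[130:215,310:375],None,fx=5,fy=5,interpolation=cv2.INTER_CUBIC)
o=np.zeros((575,800,3),np.uint8);o[:575,:475]=A;o[:425,475:800]=B;cv2.imwrite('pics/z5.png',o)
"
```

```text
t 8.35 tcp [0.4498 0.0958 0.0852] grasp [0.4424 0.0929 0.1021] yawz 21.95 tilt 25.11 F [-0.5 -0.1 -1.1] M [-0.03  0.13  0.07] w 0.349
rot [0.08 0.15 0.01]
tcp shift cm (after rot) [-0.72 -0.25 -0.08]
now cell bay mm [-2.9 -0.4 29.3] F bay [-0.5  0.1 -1.1]
```

View pics/z5.png

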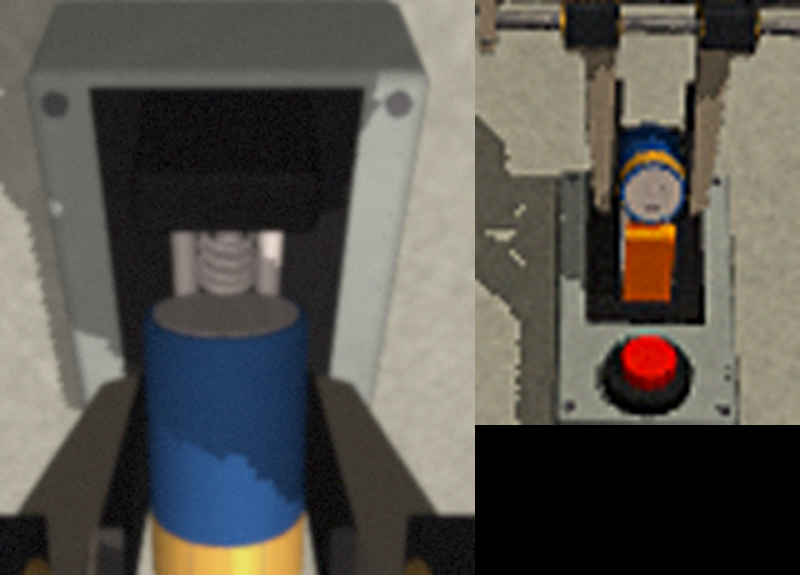

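Request:
jog_arm([
  [[0,0,0,-0.19,-0.07,-0.05,255],[0,0,0,-0.19,-0.07,0,255],[0,0,0,-0.19,-0.07,0,255],[0,0,0,0,0,0,255]],
])

```text
t: 8.85
eef_pos: [0.4447, 0.0934, 0.0857]
tcp_rot: [0.83, -0.103, 0.525, 0.159]
force: [2.7, 0.9, -1.0]
gripper_width: 0.345
```

```bash
python3 -c "
from h import *
bay(-10.5,28.5,25)"
```

```text
t 8.85 tcp [0.4447 0.0934 0.0857] grasp [0.4372 0.0905 0.1026] yawz 21.93 tilt 25.27 F [ 2.7  0.9 -1. ] M [ 0.19 -0.13  0.03] w 0.345
rot [0.07 0.32 0.05]
tcp shift cm (after rot) [-0.21 -0.01 -0.13]
now cell bay mm [-8.5 -0.6 29.8] F bay [ 2.8 -0.1 -1. ]
```

Request:
jog_arm([
  [[0.1,0.3,0,-0.22,-0.05,-0.1,255],[0,0,0,0,0,0,255],[0,0,0,0,0,-0.4,255],[0,0,0,0,0,-0.2,255],[0,0,0,0,0,0,255]],
])

```text
t: 9.35
eef_pos: [0.4457, 0.0924, 0.0815]
tcp_rot: [0.83, -0.102, 0.524, 0.159]
force: [2.6, 1.6, 1.0]
gripper_width: 0.349
```

```bash
python3 -c "
from h import *
bay(-10,17,25)"
```

```text
t 9.35 tcp [0.4457 0.0924 0.0815] grasp [0.4383 0.0894 0.0984] yawz 21.82 tilt 25.43 F [2.6 1.6 1. ] M [ 0.28 -0.34 -0.06] w 0.349
rot [-0.03  0.45  0.15]
tcp shift cm (after rot) [-0.27  0.11 -0.86]
now cell bay mm [-8.  -2.  25.6] F bay [3.  0.5 1. ]
```

Request:
jog_arm([
  [[0,0.4,0.1,-0.35,0.05,0.1,255],[0,0,0,-0.15,0,0,255],[0,0,0,-0.1,0,0,255]],
])

```text
t: 9.65
eef_pos: [0.4401, 0.0923, 0.0828]
tcp_rot: [0.829, -0.102, 0.527, 0.159]
force: [5.1, 0.4, -1.3]
gripper_width: 0.348
```

```bash
python3 -c "
from h import *
bay(-11,22,25)"
```

```text
t 9.65 tcp [0.4401 0.0923 0.0828] grasp [0.4327 0.0894 0.0997] yawz 21.87 tilt 25.09 F [ 5.1  0.4 -1.3] M [ 0.04 -0.7  -0.15] w 0.348
rot [0.05 0.12 0.07]
tcp shift cm (after rot) [ 0.2   0.08 -0.49]
now cell bay mm [-13.2   0.   26.9] F bay [ 4.9 -1.5 -1.3]
```

Request:
jog_arm([
  [[0,0.1,0,-0.05,-0.02,-0.3,255],[0,0,0,-0.05,-0.02,-0.3,255],[0,0,0,-0.05,-0.02,0,255]],
])

```text
t: 9.95
eef_pos: [0.4417, 0.0917, 0.0799]
tcp_rot: [0.83, -0.102, 0.524, 0.159]
force: [3.8, 2.2, -1.3]
gripper_width: 0.348
```

```bash
python3 -c "
from h import *
bay(-10,17,25)"
```

```text
t 9.95 tcp [0.4417 0.0917 0.0799] grasp [0.4343 0.0887 0.0968] yawz 21.82 tilt 25.43 F [ 3.8  2.2 -1.3] M [ 0.26 -0.6  -0.02] w 0.348
rot [-0.    0.46  0.16]
tcp shift cm (after rot) [ 0.13  0.18 -0.7 ]
now cell bay mm [-12.   -1.2  24. ] F bay [ 4.4  0.7 -1.3]
```

Request:
jog_arm([
  [[0,0.45,0.1,-0.09,0.08,-0.3,255],[0,0.1,0,-0.05,0,-0.3,255],[0,0.1,0,-0.05,0,-0.2,255],[0,0,0,-0.05,0,0,255]],
])

```text
t: 10.35
eef_pos: [0.4438, 0.092, 0.0759]
tcp_rot: [0.83, -0.102, 0.525, 0.159]
force: [4.4, 1.1, 0.4]
gripper_width: 0.347
```

```bash
python3 -c "
from h import *
bay(-9,13,25)"
```

```text
t 10.35 tcp [0.4438 0.092  0.0759] grasp [0.4364 0.0891 0.0928] yawz 21.8 tilt 25.3 F [4.4 1.1 0.4] M [ 0.31 -0.72 -0.01] w 0.347
rot [-0.    0.33  0.16]
tcp shift cm (after rot) [ 0.01  0.19 -0.71]
now cell bay mm [-9.9 -1.6 20. ] F bay [ 4.5 -0.6  0.4]
```

Request:
jog_arm([
  [[0,0.35,0.15,-0.14,0.14,-0.3,255],[0,0.1,0,-0.08,0.03,-0.3,255],[0,0.1,0,-0.08,0.03,-0.2,255],[0,0.1,0,-0.06,0.03,0,255]],
])

```text
t: 10.75
eef_pos: [0.4449, 0.0933, 0.0718]
tcp_rot: [0.829, -0.103, 0.526, 0.159]
force: [5.2, 1.4, 1.4]
gripper_width: 0.347
```

```bash
python3 -c "
from h import *
bay(-9,12,25)"
```

```text
t 10.75 tcp [0.4449 0.0933 0.0718] grasp [0.4375 0.0904 0.0887] yawz 21.9 tilt 25.16 F [5.2 1.4 1.4] M [ 0.12 -0.81 -0.05] w 0.347
rot [0.11 0.22 0.09]
tcp shift cm (after rot) [-0.1   0.06 -0.39]
now cell bay mm [-8.4 -0.8 15.9] F bay [ 5.4 -0.6  1.4]
```

Request:
jog_arm([
  [[0.1,0.25,0.1,-0.2,0.04,-0.3,255],[0,0.1,0,-0.12,0,-0.2,255],[0,0.1,0,-0.1,0,-0.05,255]],
])

```text
t: 11.05
eef_pos: [0.4444, 0.0933, 0.0695]
tcp_rot: [0.829, -0.102, 0.526, 0.159]
force: [4.2, 2.4, 3.3]
gripper_width: 0.344
```

```bash
python3 -c "
from h import *
bay(-9,10,20)
s,im=shot('pics/w6.png'); b=imaging.get_image('scene')
A=cv2.resize(im[80:310,230:420],None,fx=2.5,fy=2.5,interpolation=cv2.INTER_CUBIC)
B=cv2.resize(b[130:215,310:375],None,fx=5,fy=5,interpolation=cv2.INTER_CUBIC)
o=np.zeros((575,800,3),np.uint8);o[:575,:475]=A;o[:425,475:800]=B;cv2.imwrite('pics/z6.png',o)
"
```

```text
t 11.05 tcp [0.4444 0.0933 0.0695] grasp [0.437  0.0904 0.0864] yawz 21.89 tilt 25.17 F [4.2 2.4 3.3] M [ 0.47 -0.91  0.01] w 0.344
rot [-1.83  4.83  0.05]
tcp shift cm (after rot) [-0.17  0.01 -0.42]
now cell bay mm [-8.8 -0.7 13.6] F bay [4.8 0.7 3.3]
```

View pics/z6.png

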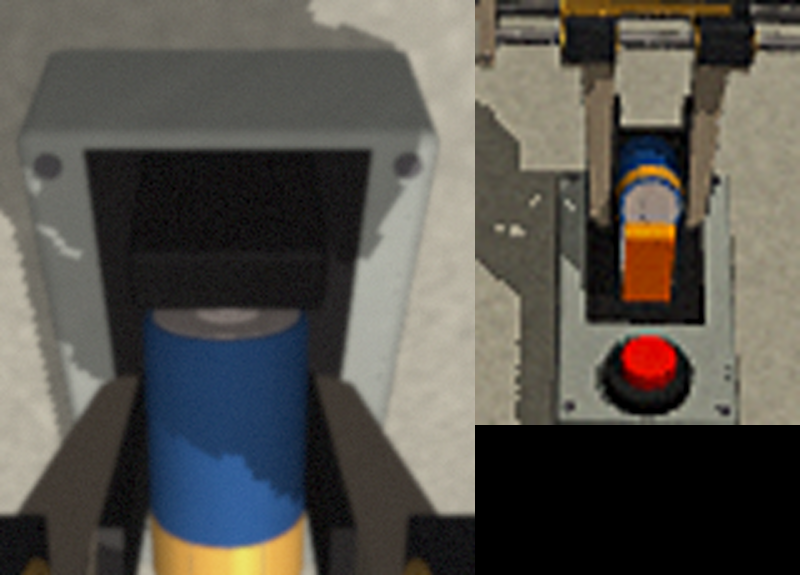

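Request:
jog_arm([
  [[-0.9,2.5,0,-0.17,0,-0.15,255],[-0.9,2.4,0,-0.17,0,-0.15,255],[0,0,0,-0.1,0,0,255]],
])

```text
t: 11.45
eef_pos: [0.4405, 0.0927, 0.0662]
tcp_rot: [0.804, -0.109, 0.564, 0.154]
force: [7.5, 1.1, 0.5]
gripper_width: 0.343
```

```bash
python3 -c "
from h import *
bay(-9,8.5,15)"
```

```text
t 11.45 tcp [0.4405 0.0927 0.0662] grasp [0.4346 0.0904 0.0838] yawz 21.8 tilt 19.82 F [7.5 1.1 0.5] M [ 0.2  -1.27 -0.04] w 0.343
rot [-1.73  4.5   0.12]
tcp shift cm (after rot) [ 0.08  0.01 -0.29]
now cell bay mm [-11.2   0.2  11. ] F bay [ 7.4 -1.8  0.5]
```

Request:
jog_arm([
  [[-0.9,2.4,0.1,0,0.02,-0.12,255],[-0.9,2.4,0,-0.08,0,-0.12,255],[0,0,0,-0.08,0,0,255]],
])

```text
t: 11.75
eef_pos: [0.4394, 0.0931, 0.063]
tcp_rot: [0.777, -0.116, 0.601, 0.15]
force: [7.0, 0.6, 1.0]
gripper_width: 0.35
```

```bash
python3 -c "
from h import *
bay(-9,6,10)"
```

```text
t 11.75 tcp [0.4394 0.0931 0.063 ] grasp [0.435  0.0914 0.0811] yawz 21.83 tilt 14.56 F [7.  0.6 1. ] M [ 0.07 -1.27 -0.02] w 0.35
rot [-1.7   4.23  0.06]
tcp shift cm (after rot) [ 0.06 -0.08 -0.26]
now cell bay mm [-10.6   1.    8.3] F bay [ 6.8 -2.   1. ]
```

Request:
jog_arm([
  [[-0.9,2.2,0,0,-0.06,-0.12,255],[-0.9,2.2,0,-0.07,-0.03,-0.12,255],[0,0,0,-0.07,-0.02,0,255]],
])

```text
t: 12.05
eef_pos: [0.4386, 0.0928, 0.0598]
tcp_rot: [0.751, -0.122, 0.633, 0.145]
force: [7.5, 1.1, 0.4]
gripper_width: 0.346
```

```bash
python3 -c "
from h import *
bay(-9,3.5,5)
s,im=shot('pics/w7.png'); b=imaging.get_image('scene')
A=cv2.resize(im[80:310,230:420],None,fx=2.5,fy=2.5,interpolation=cv2.INTER_CUBIC)
B=cv2.resize(b[130:215,310:375],None,fx=5,fy=5,interpolation=cv2.INTER_CUBIC)
o=np.zeros((575,800,3),np.uint8);o[:575,:475]=A;o[:425,475:800]=B;cv2.imwrite('pics/z7.png',o)
"
```

```text
t 12.05 tcp [0.4386 0.0928 0.0598] grasp [0.4357 0.0917 0.0782] yawz 21.81 tilt 9.71 F [7.5 1.1 0.4] M [ 0.32 -1.17  0.04] w 0.346
rot [-1.75  4.38  0.1 ]
tcp shift cm (after rot) [-0.01 -0.11 -0.22]
now cell bay mm [-9.9  1.   5.5] F bay [ 7.4 -1.7  0.4]
```

View pics/z7.png

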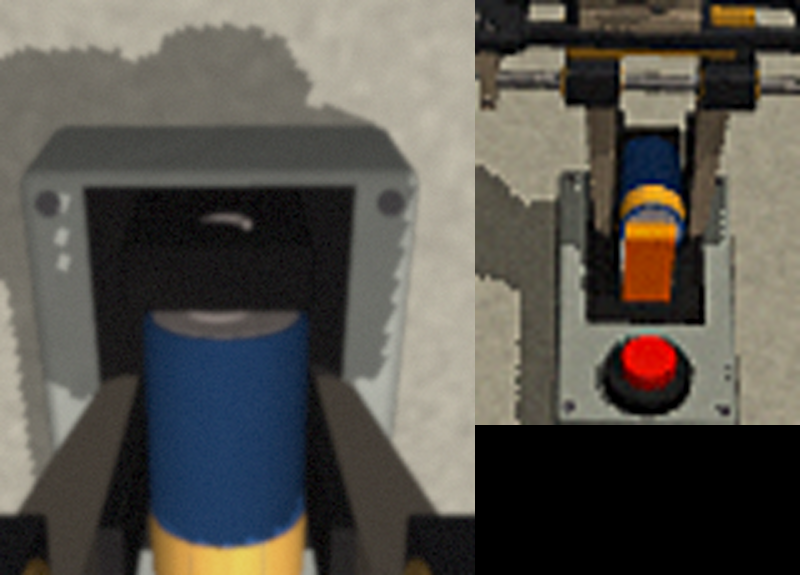

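Request:
jog_arm([
  [[-0.9,2.3,0.1,-0.03,-0.09,-0.12,255],[-0.9,2.3,0,-0.07,-0.04,-0.12,255],[0,0,0,-0.07,-0.03,0,255]],
])

```text
t: 12.45
eef_pos: [0.4375, 0.0921, 0.0568]
tcp_rot: [0.723, -0.128, 0.665, 0.14]
force: [6.3, 3.0, 0.4]
gripper_width: 0.348
```

```bash
python3 -c "
from h import *
bay(-9,1,0)"
```

```text
t 12.45 tcp [0.4375 0.0921 0.0568] grasp [0.436  0.0915 0.0754] yawz 21.85 tilt 4.79 F [6.3 3.  0.4] M [ 0.42 -1.16 -0.02] w 0.348
rot [-1.84  4.42  0.05]
tcp shift cm (after rot) [-0.03 -0.09 -0.18]
now cell bay mm [-9.8  0.7  2.7] F bay [7.  0.4 0.4]
```

Request:
jog_arm([
  [[-0.9,2.3,0,-0.04,-0.07,-0.1,255],[-0.9,2.2,0,-0.07,-0.03,-0.1,255],[0,0,0,-0.07,-0.03,0,255]],
])

```text
t: 12.75
eef_pos: [0.4369, 0.0917, 0.0544]
tcp_rot: [0.694, -0.134, 0.695, 0.134]
force: [5.9, 2.5, 3.1]
gripper_width: 0.345
```

```bash
python3 -c "
from h import *
bay(-9,0,0)
s,im=shot('pics/w8.png'); b=imaging.get_image('scene')
A=cv2.resize(im[80:310,230:420],None,fx=2.5,fy=2.5,interpolation=cv2.INTER_CUBIC)
B=cv2.resize(b[130:215,310:375],None,fx=5,fy=5,interpolation=cv2.INTER_CUBIC)
o=np.zeros((575,800,3),np.uint8);o[:575,:475]=A;o[:425,475:800]=B;cv2.imwrite('pics/z8.png',o)
"
```

```text
t 12.75 tcp [0.4369 0.0917 0.0544] grasp [0.4369 0.0917 0.0731] yawz 21.83 tilt -0.09 F [5.9 2.5 3.1] M [ 0.68 -1.14 -0.04] w 0.345
rot [-0.03 -0.11  0.07]
tcp shift cm (after rot) [ 0.02 -0.06 -0.04]
now cell bay mm [-8.9  0.6  0.4] F bay [6.4 0.2 3.1]
```

View pics/z8.png

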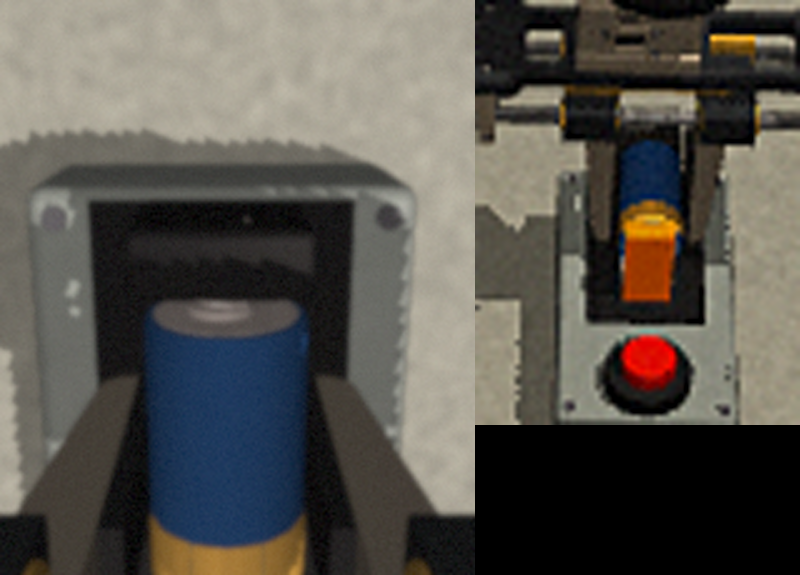

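Request:
jog_arm([
  [[0,-0.1,0,0.2,0.03,-0.02,255],[0,0,0,0.17,0.07,0,255],[0,0,0,0.15,0.06,0,255],[0,0,0,0,0,0,255]],
])

```text
t: 13.25
eef_pos: [0.4406, 0.0924, 0.0541]
tcp_rot: [0.692, -0.135, 0.696, 0.134]
force: [3.6, 3.0, 3.0]
gripper_width: 0.349
```

```bash
python3 -c "
from h import *
bay(0,0,0)"
```

```text
t 13.25 tcp [0.4406 0.0924 0.0541] grasp [0.4406 0.0924 0.0728] yawz 21.91 tilt -0.31 F [3.6 3.  3. ] M [ 0.64 -0.86 -0.1 ] w 0.349
rot [ 0.17 -0.27 -0.01]
tcp shift cm (after rot) [ 0.49  0.21 -0.01]
now cell bay mm [-5.2 -0.1  0.1] F bay [4.4 1.4 3. ]
```

Request:
jog_arm([
  [[0.1,-0.3,0,0.14,0.06,0,255],[0,0,0,0.14,0.06,0,255],[0,0,0,0.14,0.06,0,255],[0,0,0,0,0,0,255]],
])

```text
t: 13.65
eef_pos: [0.4415, 0.0924, 0.0539]
tcp_rot: [0.69, -0.137, 0.698, 0.133]
force: [3.6, 3.1, 3.9]
gripper_width: 0.346
```

```bash
python3 -c "
from h import *
bay(0,0,0)"
```

```text
t 13.65 tcp [0.4415 0.0924 0.0539] grasp [0.4417 0.0925 0.0726] yawz 22.02 tilt -0.63 F [3.6 3.1 3.9] M [ 0.65 -0.91 -0.16] w 0.346
rot [ 0.37 -0.53 -0.12]
tcp shift cm (after rot) [0.4  0.21 0.01]
now cell bay mm [-4.3 -0.4 -0.1] F bay [4.5 1.5 3.9]
```

Request:
jog_arm([
  [[0.3,-0.5,-0.1,0.25,0.1,0.03,255],[0,0,0,0.2,0.08,0,255],[0,0,0,0,0,0,255]],
])

```text
t: 13.95
eef_pos: [0.4423, 0.0927, 0.0539]
tcp_rot: [0.69, -0.136, 0.698, 0.134]
force: [4.8, 3.0, 4.3]
gripper_width: 0.344
```

```bash
python3 -c "
from h import *
bay(0,0,0)
s,im=shot('pics/w9.png'); b=imaging.get_image('scene')
A=cv2.resize(im[80:310,230:420],None,fx=2.5,fy=2.5,interpolation=cv2.INTER_CUBIC)
B=cv2.resize(b[130:215,310:375],None,fx=5,fy=5,interpolation=cv2.INTER_CUBIC)
o=np.zeros((575,800,3),np.uint8);o[:575,:475]=A;o[:425,475:800]=B;cv2.imwrite('pics/z9.png',o)
"
```

```text
t 13.95 tcp [0.4423 0.0927 0.0539] grasp [0.4425 0.0928 0.0726] yawz 22.01 tilt -0.68 F [4.8 3.  4.3] M [ 0.67 -1.04 -0.15] w 0.344
rot [ 0.31 -0.61 -0.11]
tcp shift cm (after rot) [0.31 0.17 0.01]
now cell bay mm [-3.3 -0.4 -0.1] F bay [5.6 1.  4.3]
```

View pics/z9.png

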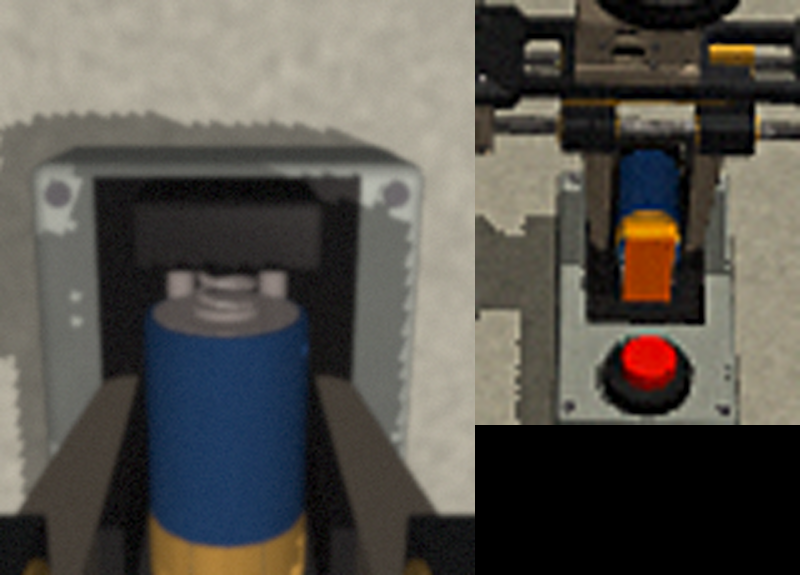

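Request:
jog_arm([
  [[0.3,-0.6,-0.1,0.15,0.06,0.08,255],[0,0,0,0.15,0.06,0,255],[0,0,0,0,0,0,255]],
])

```text
t: 14.35
eef_pos: [0.443, 0.0931, 0.0539]
tcp_rot: [0.692, -0.135, 0.696, 0.134]
force: [3.0, 1.3, 5.2]
gripper_width: 0.347
```

```bash
python3 -c "
from h import *
bay(0,0,0)"
```

```text
t 14.35 tcp [0.443  0.0931 0.0539] grasp [0.4431 0.0931 0.0726] yawz 21.98 tilt -0.35 F [3.  1.3 5.2] M [ 0.4  -0.68 -0.08] w 0.347
rot [ 0.14 -0.32 -0.08]
tcp shift cm (after rot) [0.24 0.14 0.01]
now cell bay mm [-2.7 -0.4 -0.1] F bay [3.3 0.  5.2]
```

Request:
jog_arm([
  [[0.1,-0.3,-0.1,0.15,0.07,0.1,255],[0,0,0,0.12,0.05,0.05,255],[0,0,0,0,0,0,255]],
])

```text
t: 14.65
eef_pos: [0.4444, 0.0939, 0.054]
tcp_rot: [0.693, -0.135, 0.695, 0.134]
force: [2.4, -0.1, 3.9]
gripper_width: 0.343
```

```bash
python3 -c "
from h import *
bay(0,0,0)"
```

```text
t 14.65 tcp [0.4444 0.0939 0.054 ] grasp [0.4445 0.0939 0.0727] yawz 21.9 tilt -0.2 F [ 2.4 -0.1  3.9] M [ 0.19 -0.6  -0.01] w 0.343
rot [ 0.11 -0.17 -0.  ]
tcp shift cm (after rot) [ 0.11  0.06 -0.  ]
now cell bay mm [-1.2 -0.2  0. ] F bay [ 2.2 -1.   3.9]
```

Request:
jog_arm([
  [[0.1,-0.2,0,0.05,0.02,0.05,200],[0,0,0,0,0,0,150],[0,0,0,0,0,0,100],[0,0,0,0,0,0,60],[0,0,0,0,0,0,60],[0,0,0,0,0,0,60]],
])

```text
t: 15.25
eef_pos: [0.4406, 0.0943, 0.0521]
tcp_rot: [0.691, -0.134, 0.697, 0.135]
force: [-0.1, 1.4, 0.8]
gripper_width: 0.734
```

```bash
python3 -c "
from h import *
bay(0,0,0)
s,im=shot('pics/w10.png'); b=imaging.get_image('scene')
A=cv2.resize(im[80:310,230:420],None,fx=2.5,fy=2.5,interpolation=cv2.INTER_CUBIC)
B=cv2.resize(b[130:215,310:375],None,fx=5,fy=5,interpolation=cv2.INTER_CUBIC)
o=np.zeros((575,800,3),np.uint8);o[:575,:475]=A;o[:425,475:800]=B;cv2.imwrite('pics/z10.png',o)
"
```

```text
t 15.25 tcp [0.4406 0.0943 0.0521] grasp [0.4408 0.0943 0.0708] yawz 21.94 tilt -0.47 F [-0.1  1.4  0.8] M [ 0.09 -0.15  0.01] w 0.734
rot [-0.01 -0.51 -0.04]
tcp shift cm (after rot) [0.49 0.02 0.19]
now cell bay mm [-4.4  1.6 -1.9] F bay [0.4 1.3 0.8]
```

View pics/z10.png

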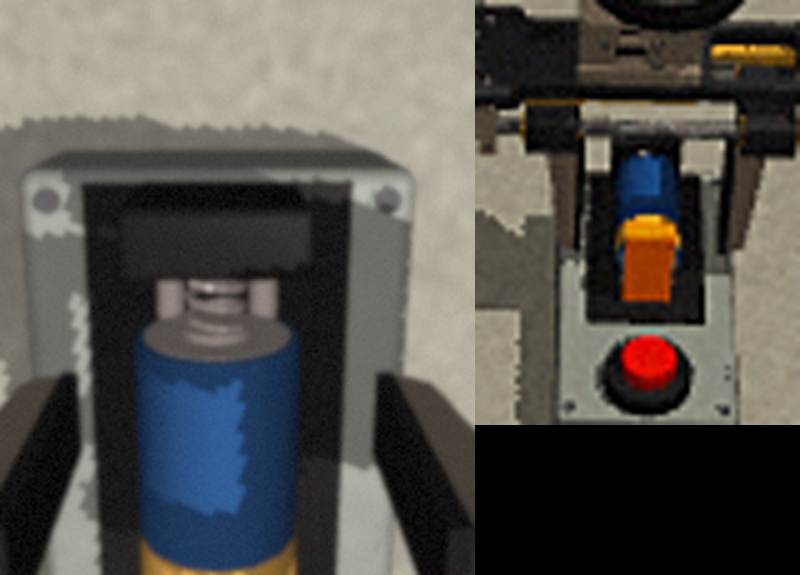

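Request:
jog_arm([
  [[0,0,0,0,0,1,60],[0,0,0,0,0,2,60],[0,0,0,0,0,2.5,60],[0,0,0,0,0,3,60],[0,0,0,2.5,1,3,60],[0,0,0,2.5,1,1,60],[0,0,0,0,0,0,60]],
])

```text
t: 16.05
eef_pos: [0.4901, 0.115, 0.186]
tcp_rot: [0.691, -0.134, 0.697, 0.135]
force: [-0.7, 0.4, 0.3]
gripper_width: 0.764
```

```bash
python3 -c "
from h import *
bay(0,0,0)
s,im=shot('pics/w11.png'); b=imaging.get_image('scene')
A=cv2.resize(im[40:270,230:420],None,fx=2.5,fy=2.5,interpolation=cv2.INTER_CUBIC)
B=cv2.resize(b[130:215,310:375],None,fx=5,fy=5,interpolation=cv2.INTER_CUBIC)
o=np.zeros((575,800,3),np.uint8);o[:575,:475]=A;o[:425,475:800]=B;cv2.imwrite('pics/z11.png',o)
"
```

```text
t 16.05 tcp [0.4901 0.115  0.186 ] grasp [0.4903 0.115  0.2047] yawz 21.9 tilt -0.44 F [-0.7  0.4  0.3] M [ 0.05 -0.1  -0.03] w 0.764
rot [-0.02 -0.48 -0.  ]
tcp shift cm (after rot) [ -4.47  -2.05 -13.2 ]
now cell bay mm [ 49.2   2.3 132. ] F bay [-0.5  0.6  0.3]
```

View pics/z11.png

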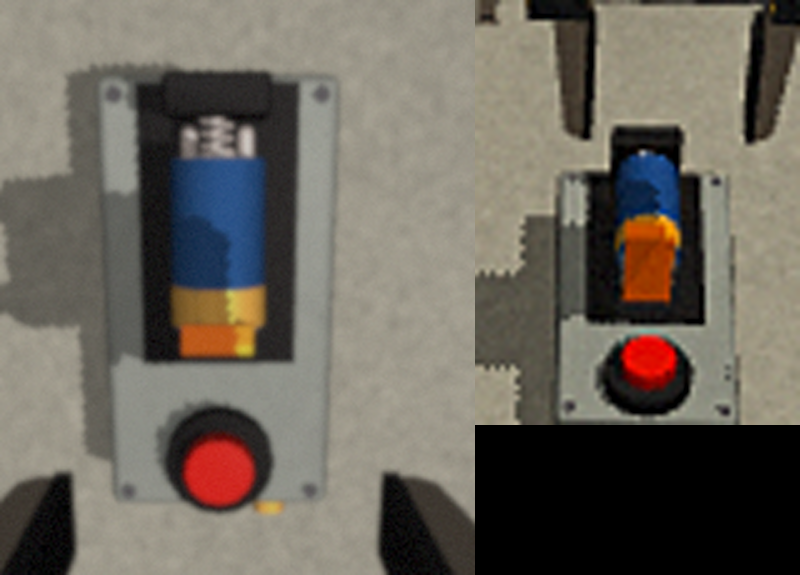

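```bash
python3 -c "
from h import *
s,im=load('pics/w11.png'); c=cam('wrist',s)
for z in (.05,.06,.065): print(ray(c,(230+220/2.5-.4,40+470/2.5-.4),z))
t=cam('scene'); print(ray(t,(310+649/5-.4,130+356/5-.4),.06))
hsv=cv2.cvtColor(im,cv2.COLOR_BGR2HSV); m=((hsv[...,1]>150)&(hsv[...,2]>110)&((hsv[...,0]<6)|(hsv[...,0]>174))).astype(np.uint8)
n,l,st,ce=cv2.connectedComponentsWithStats(m); 
for i in range(1,n):
  if st[i,4]>100: print(st[i],ce[i],ray(c,ce[i],.06))
"
```

```text
[0.52991827 0.12943789 0.05      ]
[0.52625863 0.1280355  0.06      ]
[0.52442881 0.1273343  0.065     ]
[0.42689845 0.33850747 0.06      ]
[ 512  149   92   26 1877] [556.22163026 162.3415024 ] [0.38276889 0.31073543 0.06      ]
[303 216  29  27 603] [317.31343284 228.44610282] [0.52719374 0.1281043  0.06      ]
```

Request:
jog_arm([
  [[0,-0.45,0,0.9,0.3,-1,255],[0,0,0,0.9,0.3,-2,255],[0,0,0,0.9,0.3,-2,255],[0,0,0,0.8,0.3,-2,255],[0,0,0,0,0,-1.5,255],[0,0,0,0,0,0,255],[0,0,0,0,0,0,255],[0,0,0,0,0,0,255],[0,0,0,0,0,0,255]],
], newtons=20)

```text
t: 17.05
eef_pos: [0.5142, 0.1255, 0.0867]
tcp_rot: [0.688, -0.132, 0.701, 0.135]
force: [-0.2, 0.5, 0.5]
gripper_width: 0.011
```

```bash
python3 -c "
from h import *
rep(np.array([.5257,.1267,.09]),21.9)
s,im=shot('pics/w12.png'); b=imaging.get_image('scene')
A=cv2.resize(im[150:380,200:440],None,fx=2,fy=2,interpolation=cv2.INTER_CUBIC)
B=cv2.resize(b[150:235,310:375],None,fx=4.5,fy=4.5,interpolation=cv2.INTER_CUBIC)
o=np.zeros((460,780,3),np.uint8);o[:460,:480]=A;o[:B.shape[0],480:480+B.shape[1]]=B;cv2.imwrite('pics/z12.png',o)
"
```

```text
t 17.05 tcp [0.5142 0.1255 0.0867] grasp [0.5146 0.1255 0.1054] yawz 21.77 tilt -0.97 F [-0.2  0.5  0.5] M [ 0.11 -0.21 -0.02] w 0.011
rot [ 0.03 -1.04  0.13]
tcp shift cm (after rot) [ 1.15  0.12 -1.54]
```

View pics/z12.png

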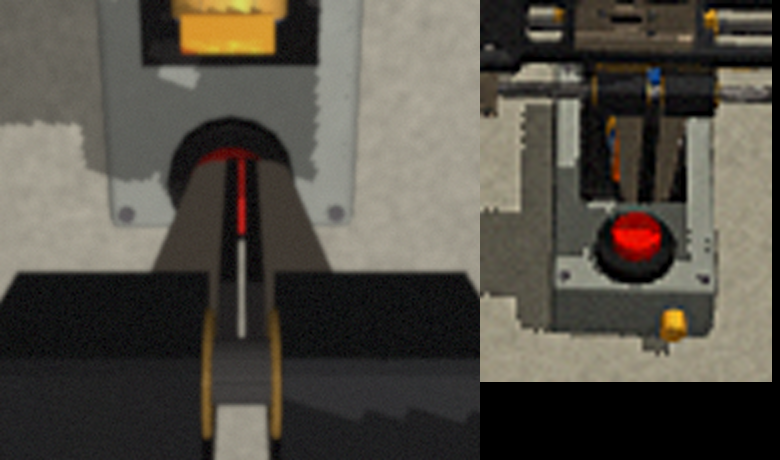

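Request:
jog_arm([
  [[0,-1,0.1,1.1,0.14,-0.5,255],[0,0,0,0,0,-0.3,255],[0,0,0,0,0,0,255],[0,0,0,0,0,0,255]],
])

```text
t: 17.55
eef_pos: [0.5277, 0.1271, 0.0795]
tcp_rot: [0.696, -0.135, 0.693, 0.134]
force: [-0.7, -0.7, 0.6]
gripper_width: 0.004
```

```bash
python3 -c "
from h import *
rep(np.array([.526,.127,.09]),21.9)
b=imaging.get_image('scene'); zoom(b,310,150,375,235,5,'pics/z13.png')
"
```

```text
t 17.55 tcp [0.5277 0.1271 0.0795] grasp [0.5276 0.1271 0.0982] yawz 21.88 tilt 0.22 F [-0.7 -0.7  0.6] M [ 0.11 -0.17  0.03] w 0.004
rot [0.03 0.25 0.02]
tcp shift cm (after rot) [-0.17 -0.01 -0.82]
```

View pics/z13.png

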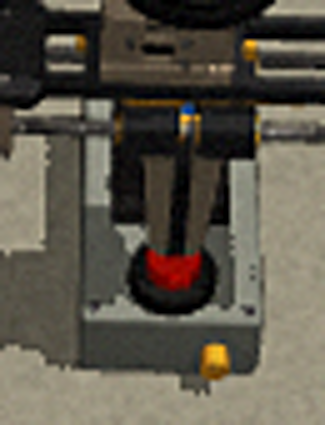

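Fingers are over the button, so I'll lower in small steps and watch the force.

Request:
jog_arm([
  [[0,0.2,0,-0.12,0,-0.4,255],[0,0,0,0,0,-0.4,255],[0,0,0,0,0,-0.2,255],[0,0,0,0,0,0,255]],
])

```text
t: 18.0
eef_pos: [0.5259, 0.1271, 0.0684]
tcp_rot: [0.694, -0.134, 0.694, 0.134]
force: [0.4, -0.1, 0.1]
gripper_width: 0.004
```

```bash
python3 -c "
from h import *
rep(np.array([.526,.127,.09]),21.9)"
```

```text
t 18.0 tcp [0.5259 0.1271 0.0684] grasp [0.5259 0.1271 0.0871] yawz 21.88 tilt -0.01 F [ 0.4 -0.1  0.1] M [ 0.09 -0.09  0.02] w 0.004
rot [ 0.03 -0.    0.02]
tcp shift cm (after rot) [ 0.01 -0.01  0.29]
```

Request:
jog_arm([
  [[0,0,0,0,0,-0.3,255],[0,0,0,0,0,-0.3,255],[0,0,0,0,0,0,255]],
])

```text
t: 18.3
eef_pos: [0.5263, 0.1271, 0.0629]
tcp_rot: [0.694, -0.134, 0.694, 0.134]
force: [-1.0, -0.6, 3.3]
gripper_width: 0.007
```

```bash
python3 -c "
from h import *
rep(np.array([.526,.127,.09]),21.9)"
```

```text
t 18.3 tcp [0.5263 0.1271 0.0629] grasp [0.5263 0.1271 0.0816] yawz 21.89 tilt 0.02 F [-1.  -0.6  3.3] M [0.09 0.15 0.05] w 0.007
rot [0.03 0.03 0.01]
tcp shift cm (after rot) [-0.03 -0.01  0.84]
```

Request:
jog_arm([
  [[0,0,0,0,0,-0.2,255],[0,0,0,0,0,-0.2,255],[0,0,0,0,0,-0.2,255]],
])

```text
t: 18.6
eef_pos: [0.5266, 0.1272, 0.0611]
tcp_rot: [0.694, -0.135, 0.695, 0.134]
force: [-9.9, -1.1, 20.0]
gripper_width: 0.003
```

```bash
python3 -c "
from h import *
rep(np.array([.526,.127,.09]),21.9)"
```

```text
t 18.6 tcp [0.5266 0.1272 0.0611] grasp [0.5266 0.1272 0.0798] yawz 21.93 tilt -0.08 F [-9.9 -1.1 20. ] M [-0.04  1.72  0.01] w 0.003
rot [ 0.06 -0.06 -0.03]
tcp shift cm (after rot) [-0.06 -0.02  1.02]
```

```bash
python3 -c "
from h import *
s,im=shot('pics/w14.png'); b=imaging.get_image('scene'); s=manip.get_state(); print(s['force'],s['eef_pos'])
A=cv2.resize(im[150:300,220:420],None,fx=2.2,fy=2.2,interpolation=cv2.INTER_CUBIC)
B=cv2.resize(b[165:225,315:370],None,fx=6,fy=6,interpolation=cv2.INTER_CUBIC)
o=np.zeros((370,780,3),np.uint8);o[:A.shape[0],:A.shape[1]]=A;o[:B.shape[0],445:445+B.shape[1]]=B;cv2.imwrite('pics/z14.png',o)
"
```

```text
[-8.28511576 -1.27164066 18.43210387] [0.52655139 0.12718768 0.06114937]
```

View pics/z14.png

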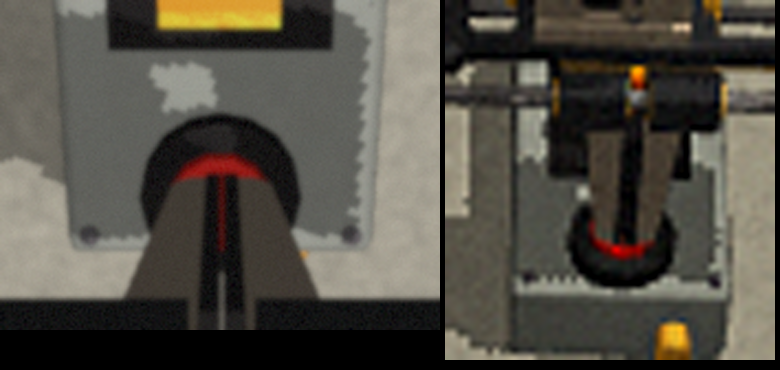

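Request:
jog_arm([
  [[0,0,0,0,0,0.1,255],[0,0,0,0,0,0.05,255]],
])

```text
t: 18.9
eef_pos: [0.5265, 0.1272, 0.0638]
tcp_rot: [0.694, -0.135, 0.695, 0.134]
force: [-1.8, -0.4, 4.0]
gripper_width: 0.003
```

Request:
jog_arm([
  [[0,0,0,0,0,0.1,255],[0,0,0,0,0,0,255]],
])

```text
t: 19.1
eef_pos: [0.5265, 0.1272, 0.0648]
tcp_rot: [0.694, -0.135, 0.695, 0.134]
force: [-0.7, -0.4, 2.1]
gripper_width: 0.003
```

Request:
jog_arm([
  [[0,0,0,0,0,0.1,255],[0,0,0,0,0,0,255]],
])

```text
t: 19.3
eef_pos: [0.5265, 0.1271, 0.0655]
tcp_rot: [0.694, -0.135, 0.695, 0.134]
force: [-0.4, -0.3, 3.3]
gripper_width: 0.003
```

Request:
jog_arm([
  [[0,0,0,0,0,0.1,255],[0,0,0,0,0,0,255]],
])

```text
t: 19.5
eef_pos: [0.5265, 0.1271, 0.0663]
tcp_rot: [0.694, -0.135, 0.695, 0.134]
force: [-1.2, 0.7, 2.0]
gripper_width: 0.009
```

Request:
jog_arm([
  [[0,0,0,0,0,0.1,255],[0,0,0,0,0,0,255]],
])

```text
t: 19.7
eef_pos: [0.5266, 0.1272, 0.0672]
tcp_rot: [0.694, -0.135, 0.695, 0.134]
force: [-0.2, -0.2, 1.5]
gripper_width: 0.005
```

Request:
jog_arm([
  [[0,0,0,0,0,0.1,255],[0,0,0,0,0,0,255]],
])

```text
t: 19.9
eef_pos: [0.5265, 0.1271, 0.0679]
tcp_rot: [0.694, -0.135, 0.695, 0.134]
force: [-0.3, 0.5, -0.5]
gripper_width: 0.005
```

Request:
jog_arm([
  [[0,0,0,0,0,1,255],[0,0,0,0,0,3,255],[0,0,0,0,0,4,255],[0,0,0,0,0,4,255],[0,0,0,0,0,3,255],[0,0,0,0,0,1,255],[0,0,0,0,0,0,255],[0,0,0,0,0,0,255]],
])

```text
t: 20.7
eef_pos: [0.523, 0.127, 0.2341]
tcp_rot: [0.693, -0.135, 0.696, 0.134]
force: [-0.2, 0.6, -0.3]
gripper_width: 0.004
```

```bash
python3 -c "
from h import *
rep()
s,im=shot('pics/w15.png'); b=imaging.get_image('scene')
cv2.imwrite('pics/s15.png',b)
A=cv2.resize(im[0:230,230:420],None,fx=2.5,fy=2.5,interpolation=cv2.INTER_CUBIC)
B=cv2.resize(b[145:230,310:375],None,fx=5,fy=5,interpolation=cv2.INTER_CUBIC)
o=np.zeros((575,800,3),np.uint8);o[:575,:475]=A;o[:425,475:800]=B;cv2.imwrite('pics/z15.png',o)
"
```

```text
t 20.7 tcp [0.523  0.127  0.2341] grasp [0.5231 0.1271 0.2528] yawz 21.93 tilt -0.26 F [-0.2  0.6 -0.3] M [ 0.15 -0.1  -0.01] w 0.004
```

View pics/z15.png

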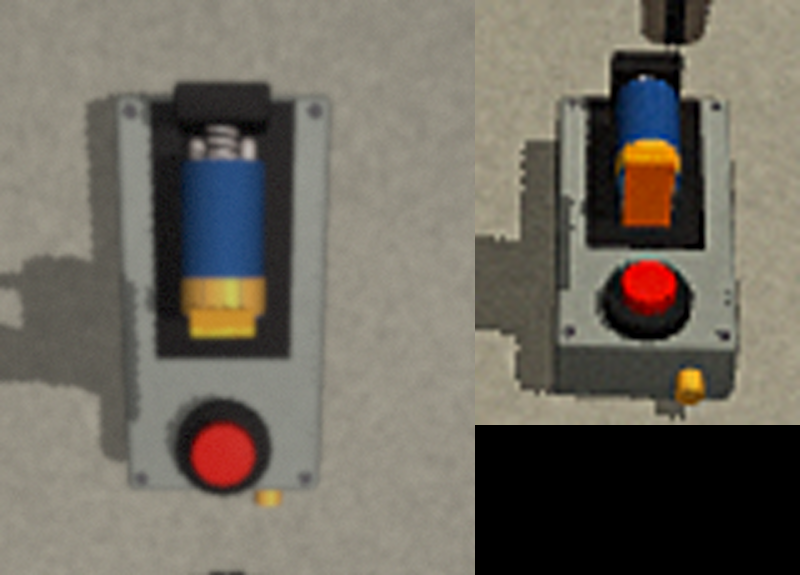

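View pics/s15.png

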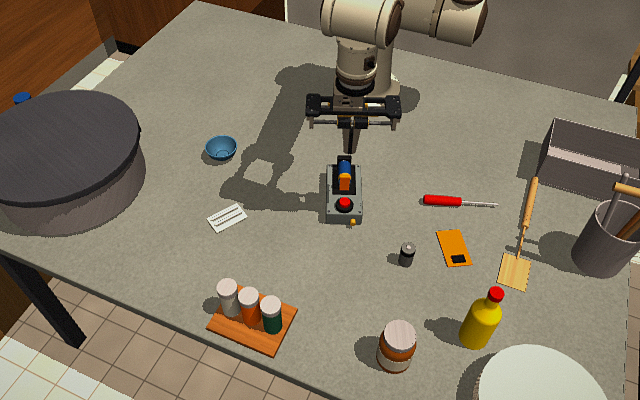

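Run:
```python
from fitbox import *
s,im=load('pics/w15.png'); c=cam('wrist',s)
z=lambda u,v:(230+(u+.5)/2.5-.5,(v+.5)/2.5-.5)
inv=lambda q:((q[0]-230+.5)*2.5-.5,(q[1]+.5)*2.5-.5)
zoom(im,290,30,350,145,5,'pics/z16.png')
x=fitbox(c,[((-60,-45,45),z(119,95)),((-60,45,45),z(331,95)),((110,-45,45),z(130,489)),((110,45,45),z(319,487)),((23.5,-12,93),z(189,310)),((23.5,12,93),z(257,310)),((-43.5,-18,81),z(177,124)),((-43.5,18,81),z(270,124))],[.445,.094,.38])
cs,sn=np.cos(x[2]),np.sin(x[2])
for n,L in (('flat top home',(-30.5,0,88)),('flat top -4',(-34.5,0,88)),('lip',(23.5,0,93)),('hous',(-43.5,0,81)),('bodyfront/band edge',(28,0,88)),('plate top home',(-30.5,0,78.5))):
    L=np.array(L)/1000; q=proj(c,[[x[0]+cs*L[0]-sn*L[1],x[1]+sn*L[0]+cs*L[1],L[2]]])[0]; print(n,np.round(inv(q)), ((q-[290,30]+.5)*5-.5).round())
```

```text
[0.4449 0.0954 0.3827] 21.93 [[-2.1, -0.7], [1.3, -0.7], [-0.9, 1.7], [0.7, 2.6], [1.2, -0.2], [-0.6, -0.2], [-0.7, -0.6], [0.9, -0.6]]
flat top home [224. 158.] [148. 166.]
flat top -4 [224. 146.] [148. 143.]
lip [224. 309.] [148. 469.]
hous [224. 123.] [148.  96.]
bodyfront/band edge [224. 321.] [148. 492.]
plate top home [224. 161.] [148. 173.]
```

View pics/z16.png

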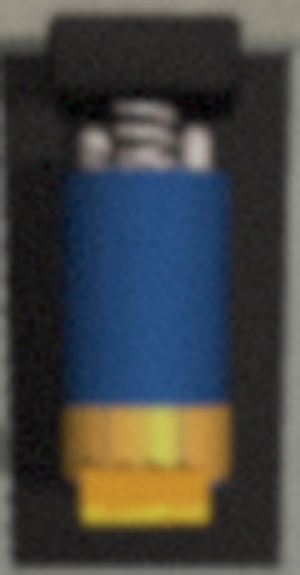

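```bash
python3 -c "
from h import *
print(manip.close_job())"
```

```text
the job is handed in; nothing more can be done
None
```

The fresh cell is seated in the bay under the orange lip. The red button has been pressed fully down and released, and the job is handed in at about 21 s of the 51 s allowed.

**Cell:** I inserted it tilted about 25° and pressed back on the spring, with up to about 7.5 N along the bay. I rolled it level onto the rails, eased it forward under the lip and let go.
- In the last wrist picture, the flat end is within about 1 mm of where it should be when fully home.
- The brass band runs in under the lip, and the cell lies straight on the rails.

**Button:** I pressed it with closed fingers until it stopped hard, at 20 N. First contact to the stop was about 6 mm. I lifted off slowly until the force fell to zero, and the last picture shows the button up again.

**Left alone:** I did not touch the spent cell, the bowl or the cover plate, and they look unmoved in the last scene picture.

**Checks that disagreed:**
- The camera fits of the box differed by 1–2 mm between views. One fit with free height came out about 7 mm off in height, so I used the stated heights and the contact forces instead.
- During the roll, the spring force suggested about 2 mm less compression than my pose model. It was still enough to clear the lip.
- The cell was slow to slide forward on the rails, while pressing on them with about 5 N, until I eased it upward slightly.

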